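# Set up the moist smear tray

### The arm

A 6-joint arm with a two-finger parallel gripper is mounted at the origin on the work surface. World frame = base frame: x ahead of the robot, y to its left, z up, the work surface at z = 0. Lengths are in m, angles in degrees, forces in N, time in s.
With the tool pointing down it reaches from about 0.3 to 0.75 m from the base axis. Payload 8.5 kg.
Tool frame: the origin (TCP) lies at the very end of the fingers, on their centre line; the grasp point (between the pads) lies 19 mm behind it (env.hold_point_z is the distance from the TCP to the grasp point, in m); z points along the fingers, y is the line along which they close (so a half turn about z gives the same grasp; the last joint's range is limited). The gripper opens to 85 mm and grips with 20 to 120 N. Pads are 22 mm wide; open, the fingers measure 114 mm over their backs; the gripper's body (76 mm by 85 mm) begins 54 mm behind the grasp point. The pads swing forward as they close: fully open they stand 13 mm farther back than shut.
Start: joints at [61.232, 21.807, 74.336, -0, 83.858, -12.336], TCP at [0.156, 0.528, 0.231] pointing down, gripper open.
Joint ranges: [-178.18, 178.18], [-50.72, 133.34], [12.68, 142.11], [-81.47, 261.47], [9.98, 163.14], [-165.26, 165.26]. Speed limits (degrees/s): [136.94, 136.94, 180, 180, 180, 180].

### API

Orientations are given as a 3x3 rotation matrix whose columns are the frame's x, y, z axes.
In Python, from rig import env, optics gives the robot as it stands.
- The arm moves only by the shell command python3 -m jog 'ROWS' [OPENING] [FORCE]. ROWS is JSON, a list of rows, each an object with "linear": the shift along the tool's x, y, z in units of 40 mm (1.0 is 40 mm), a list of three; "roll": the turn about the tool's z in units of 5 degrees (1.0 is 5 degrees). A call has 1 to 12 rows; each row shifts and turns the commanded pose from where the row before left it, along the tool's axes as they then stand; what a row does not reach is not made up. A row lasts 1/12 s, in which the tool goes at most 41.7 mm and 7.16 degrees, less where a joint would pass 70% of its speed; a pose out of reach is approached as far as the arm can. A call is refused whole if a number of a shift passes 1 or a number of a turn 1, either way. A call with a gripper value outside its range is refused whole. OPENING is the opening, from -1 (shut) to 1 (fully open), set as the call begins (- or left out, the last holds). The fingers move at their own pace and stop on an object; FORCE is the grip in N (left out, the last holds). Time passes only in rows, so rows that do not move let the fingers close. It gives the time, the measured TCP pose, the force, the opening and the grip force at its end, in the units of the state.
- env.observe(): the state, without advancing time (a new reading comes with each control period).
- optics.get_image(name): name is "scene" or "top"; returns the picture (400x640x3 uint8, red, green, blue); there is no depth.
- optics.calibration(name): a dict with "fov_y" (degrees; the focal length in pixels is half the picture's height over the tangent of half this angle, whatever the lens; pixels are square), "cx", "cy" (the principal point, pixels), "D" ([k1, k2, p1, p2, k3] as OpenCV has them; the pictures are not rectified), "T" (4x4, takes a point from camera to world coordinates). Camera axes: x right, y down, z forward; pixel columns grow to the right and rows downward; lengths in m; the calibration is good to about 2 mm. A picture is of the moment at which its call begins. calibration takes no time and is no camera call.
- env.close_job(): hands the job in; it is judged then, once.
The state is a dict: "time_s": time; "q": joint angles; "qvel": joint speeds; "joint_efforts": joint torques, N m; "position": TCP position; "tool_rot": TCP orientation; "ft_force": force on the tool from outside, world axes, zero at the start; "wrist_torque": the same for the moment, N m; "grip_width": finger opening in m; "gripper_force": force on a finger pad.
Only numpy, scipy, OpenCV 4.12 (cv2) and the standard library are available. Lean on these libraries where they do the work, as an engineer would, in place of code of your own. Each camera call takes 0.05 s, during which the arm holds its last target. There are 200 camera calls.

### The job

Take the steel smear tray down from the two studs it hangs on, lifting it until the stud heads are in the wide ends of its keyholes and then drawing it off, and stand it level on the bench with its trough under the dispenser's spout. Wet the trough with a full stroke of the dispenser's pump, letting it spring back up, and lay every slide carrier flat in a bay of its own, slide upwards, all with the thumb tab at the open front edge of the tray, away from its back plate. Do not tip the tray, never work the pump unless the trough stands under the spout, and leave the bottles, the carton and the dish alone.

Things in the scene. Friction and masses are not known exactly. Their poses are not given: they have to be found in the camera images.
- stand: Fixed hanging stand: steel foot 120 x 300 x 10 mm, two posts, and an upright flat rail 270 mm wide, 8 mm thick, from 119 to 179 mm above the bench, with two headed studs on its front. Origin on the bench below the middle of the rail's front face; x into the rail (away from the tray), y along it, z up. The space behind the rail, above its top edge, is free for a finger
- stud_mid (a point): Midway between the fronts of the two stud heads (stand x = -10, z = 170 mm). Studs at stand y = -90 and +90 mm: neck 8 mm thick, 6 mm long, head 18 mm across, 4 mm thick. The tray hangs with the necks in the tops of its keyhole slots; raised 28 mm (24 to 32) the heads stand in the wide ends and it comes off towards stand -x, clear after 20 mm
- tray: Steel tray, 0.45 to 0.66 kg, floor 130 (x) by 276 (y) by 3 mm, z up, origin mid-underside; hung level 115 mm above the bench. At +x a back plate, x = 65 to 69 mm, 105 mm tall: pinch its top edge from above near the middle. Its keyholes at y = -90, +90: wide end 26 mm, centred at z = 27 mm, slot above it 12 mm wide up to z = 59 mm. Front wall (-x) 16 mm, end walls 24 mm tall
- trough (a point): Middle of the floor of the tray's trough (tray x = 0, y = -110, z = 3 mm), axes as the tray's. The trough, at the tray's -y end, is 50 mm wide (y) and 127 mm long (x), with an 18 mm tall divider. Beyond it lie five bays side by side, 40 mm wide, 127 mm long along x, parted by ribs 10 mm tall: middles at tray x = 0, y = -62, -18, 26, 70, 114 mm
- dispenser: Fixed buffer dispenser: amber bottle 92 mm across on a square foot 104 mm wide; the blue neck collar (43 mm across) ends 185 mm above the bench. On the bottle's axis sits the pump's round flat white push pad, 40 mm across, its top 230 mm above the bench when up. Origin on the bench under the bottle's axis; its +y axis is the way the spout points; z up
- pump (a joint): Travel of the dispenser's sprung pump head: 0 up, 0.016 m fully down; it takes 4 N to start and about 12 N at the bottom, and springs back by itself. A full stroke is 13 mm or more
- spout_tip (a point): Tip of the spout, 102 mm from the bottle's axis along the dispenser's +y, 202 mm above the bench when the pump is up; the spout is a 10 mm tube and moves with the pump head. Anywhere over the trough will do; over its back-plate end it leaves the most room for a gripper at the nearest bay
- carrier1: Loose white plastic slide carrier (three to five such are present; None if absent), 35 to 70 g: a flat frame 100 x 32 x 10 mm with a glass slide on top, and at its +x end an upright thumb tab to pinch, 20 mm long (x), 12 mm thick (y), rising from 10 to 40 mm above the underside. Origin at the middle of the underside, x along its length towards the tab, z up
- tab1 (a point): Middle of the top of carrier 1's thumb tab (carrier x = 39, y = 0, z = 40 mm)
- carrier2: Loose white plastic slide carrier (three to five such are present; None if absent), 35 to 70 g: a flat frame 100 x 32 x 10 mm with a glass slide on top, and at its +x end an upright thumb tab to pinch, 20 mm long (x), 12 mm thick (y), rising from 10 to 40 mm above the underside. Origin at the middle of the underside, x along its length towards the tab, z up
- tab2 (a point): Middle of the top of carrier 2's thumb tab (carrier x = 39, y = 0, z = 40 mm)
- carrier3: Loose white plastic slide carrier (three to five such are present; None if absent), 35 to 70 g: a flat frame 100 x 32 x 10 mm with a glass slide on top, and at its +x end an upright thumb tab to pinch, 20 mm long (x), 12 mm thick (y), rising from 10 to 40 mm above the underside. Origin at the middle of the underside, x along its length towards the tab, z up
- tab3 (a point): Middle of the top of carrier 3's thumb tab (carrier x = 39, y = 0, z = 40 mm)
- carrier4: Loose white plastic slide carrier (three to five such are present; None if absent), 35 to 70 g: a flat frame 100 x 32 x 10 mm with a glass slide on top, and at its +x end an upright thumb tab to pinch, 20 mm long (x), 12 mm thick (y), rising from 10 to 40 mm above the underside. Origin at the middle of the underside, x along its length towards the tab, z up
- tab4 (a point): Middle of the top of carrier 4's thumb tab (carrier x = 39, y = 0, z = 40 mm)
- carrier5: Loose white plastic slide carrier (three to five such are present; None if absent), 35 to 70 g: a flat frame 100 x 32 x 10 mm with a glass slide on top, and at its +x end an upright thumb tab to pinch, 20 mm long (x), 12 mm thick (y), rising from 10 to 40 mm above the underside. Origin at the middle of the underside, x along its length towards the tab, z up
- tab5 (a point): Middle of the top of carrier 5's thumb tab (carrier x = 39, y = 0, z = 40 mm)
- amber_bottle: Bystander, loose, to be left alone: amber bottle with blue cap, 72 mm across, 145 mm tall; origin at the centre of its underside
- dropper_a: Bystander, loose, to be left alone: small violet stain bottle, 38 mm across, 85 mm tall; origin at the centre of its underside
- dropper_b: Bystander, loose, to be left alone: small violet stain bottle, 38 mm across, 85 mm tall; origin at the centre of its underside
- carton: Bystander, loose, to be left alone: upright cardboard carton 65 x 65 x 130 mm; origin at the centre of its underside
- petri_dish: Bystander, loose, to be left alone: clear round dish 60 mm across, 16 mm tall; origin at the centre of its underside
Not all that is in view belongs to the job. What is shaped like the carrier3 but red or turquoise is not meant.

How it is judged:
By the outcome, as a careful person would: the job done as asked, in the order asked, and still so for the second after the job is handed in, with the robot touching nothing.
Of carrier1, carrier2, carrier3, carrier4, carrier5 only 3 to 5 are there at a start; the rules pass over those that are not, and their reading is None.
At some moment in a run one of carrier1, carrier2, carrier3, carrier4, carrier5 may be knocked a few centimetres aside while the robot is not near it.
It also fails if it takes over 210 s, if anything falls off the work surface, if the arm or the gripper's body presses on something with over 40 N, if the wrist force passes 120 N, or if a joint passes its speed limit or range.

## Working session

There is one attempt and no reset: what is moved stays moved. The work goes in short steps, Python scripts to look and compute and a shell command to move; the robot and the scene stay as the last step left them, time stands still between calls to the robot, and variables do not carry over. Pictures are saved under pics/ and viewed, at most 14 in all, crops included, and the job is handed in when it is done.

```bash
ls; mkdir -p pics; python3 - <<'E'
from rig import env, optics
import cv2,numpy as np
s=env.observe();print(s['time_s'],s['position'],np.round(s['tool_rot'],3).tolist(),s['grip_width'])
for n in('scene','top'):
    im=optics.get_image(n);cv2.imwrite(f'pics/{n}0.png',im[:,:,::-1]);c=optics.calibration(n);print(n,{k:np.round(v,4).tolist() for k,v in c.items()})
E
```

```text
pics
0.0 [0.15543419 0.52727817 0.23071933] [[-0.959, 0.283, -0.001], [0.283, 0.959, -0.001], [0.0, -0.001, -1.0]] 0.08553816223555542
scene {'fov_y': 57.2732, 'cx': 319.5763, 'cy': 201.1859, 'D': [-0.0004, 0.0, 0.0, 0.0, 0.0], 'T': [[-0.4309, 0.5008, -0.7506, 1.3147], [0.9024, 0.2386, -0.3588, 0.3752], [-0.0006, -0.832, -0.5548, 0.7415], [0.0, 0.0, 0.0, 1.0]]}
top {'fov_y': 52.6794, 'cx': 322.7031, 'cy': 196.928, 'D': [-0.0137, 0.0, 0.0, 0.0, 0.0], 'T': [[0.0058, -0.9901, 0.1401, 0.3969], [-0.9997, -0.0089, -0.0213, 0.0031], [0.0224, -0.14, -0.9899, 1.3166], [0.0, 0.0, 0.0, 1.0]]}
```

View pics/scene0.png

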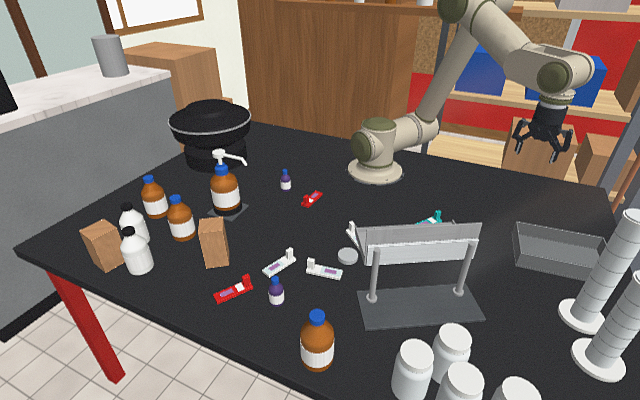

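View pics/top0.png

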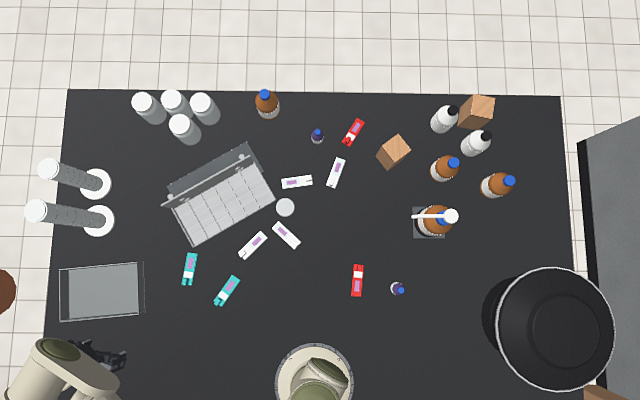

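Top picture: tray on its stand at (220,195). Dispenser at (435,220), its spout pointing left to (413,216). White carriers at (297,182), (336,172), (252,245) and (286,235). The red ones at (353,132) and (357,280) and the turquoise ones at (190,268) and (227,291) are not meant. I'll enlarge to confirm.

```bash
python3 - <<'E'
import cv2
a=cv2.imread('pics/top0.png')
cv2.imwrite('pics/c1.png',cv2.resize(a[130:265,155:355],None,fx=4,fy=4,interpolation=cv2.INTER_CUBIC))
b=cv2.imread('pics/scene0.png')
x=cv2.resize(a[190:250,400:480],None,fx=5,fy=5,interpolation=cv2.INTER_CUBIC)
y=cv2.resize(b[140:220,195:255],None,fx=3.75,fy=3.75,interpolation=cv2.INTER_CUBIC)
z=cv2.resize(b[205:335,250:490],None,fx=3,fy=3,interpolation=cv2.INTER_CUBIC)
cv2.imwrite('pics/c2.png',cv2.hconcat([x,y]));cv2.imwrite('pics/c3.png',z)
E
```

```text
(no output)
```

View pics/c1.png

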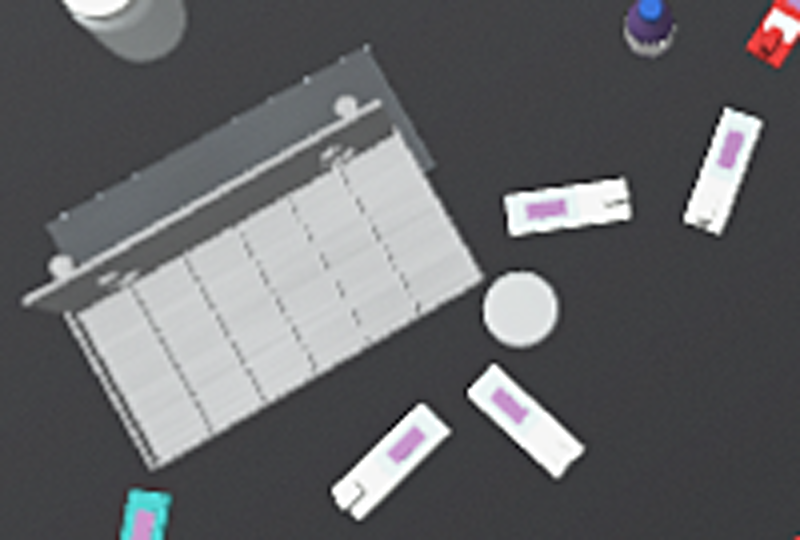

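View pics/c2.png

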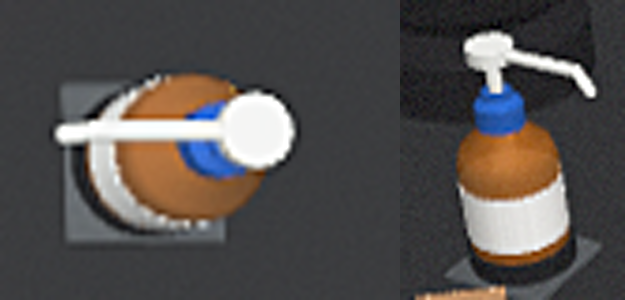

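View pics/c3.png

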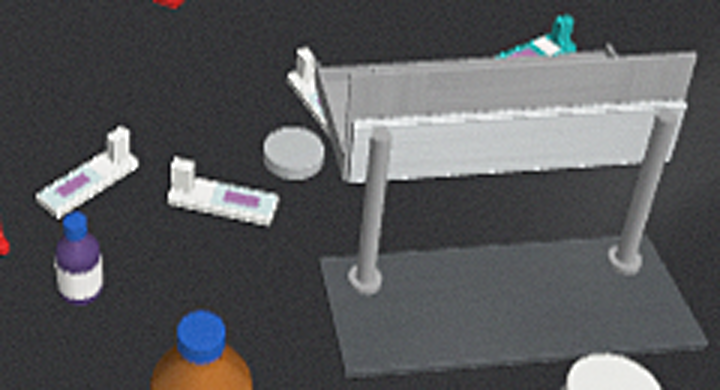

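```bash
cat > h.py <<'E'
import cv2,numpy as np
from scipy.optimize import minimize
from rig import env,optics
def cam(n):
    c=optics.calibration(n);f=200/np.tan(np.radians(c['fov_y']/2))
    return np.array([[f,0,c['cx']],[0,f,c['cy']],[0,0,1]]),np.array(c['D']),np.array(c['T'])
def proj(n,P):
    K,D,T=cam(n);R=T[:3,:3].T
    return cv2.projectPoints(np.array(P,float).reshape(-1,3),cv2.Rodrigues(R)[0],-R@T[:3,3],K,D)[0][:,0]
def unproj(n,uv,z):
    K,D,T=cam(n);p=cv2.undistortPoints(np.array(uv,float).reshape(-1,1,2),K,D)[:,0]
    d=np.c_[p,np.ones(len(p))]@T[:3,:3].T;o=T[:3,3]
    return o+d*((z-o[2])/d[:,2])[:,None]
def place(p,L):  # pose x,y,z,yaw(deg)
    c,s=np.cos(np.radians(p[3])),np.sin(np.radians(p[3]))
    return np.array(L,float)@np.array([[c,s,0],[-s,c,0],[0,0,1]])+np.array(p[:3])
def box(x0,x1,y0,y1,z0,z1): return [(x,y,z) for x in(x0,x1) for y in(y0,y1) for z in(z0,z1)]
CB=[box(-.05,.05,-.016,.016,0,.01),box(.029,.049,-.006,.006,.01,.04)]
def fit(img,uv0,yaw,n='top',z=0.,thr=110,r=30,boxes=CB):
    """fit x,y,yaw of carrier to bright silhouette; uv0 pixel of its middle, yaw guess"""
    x0,y0=int(uv0[0])-r,int(uv0[1])-r
    g=img[y0:y0+2*r,x0:x0+2*r].max(2)
    m=np.clip((g.astype(float)-60)/130,0,1)
    lab=cv2.connectedComponents((m>.25).astype(np.uint8))[1]
    k=np.zeros_like(m,np.uint8);k[lab==lab[r,r]]=1;k=cv2.dilate(k,np.ones((3,3)));m=m*k
    w=unproj(n,[uv0],z+.005)[0]
    def cost(q):
        im=np.zeros((16*r,16*r),np.uint8)
        for b in boxes:
            p=proj(n,place((q[0],q[1],z,q[2]*1000),b))
            h=cv2.convexHull(np.round(((p-[x0-.5,y0-.5])*8-.5)*16).astype(np.int32))
            cv2.fillConvexPoly(im,h,255,shift=4)
        a=cv2.resize(im,(2*r,2*r),interpolation=cv2.INTER_AREA)/255.
        return ((a-m)**2).sum()
    best=None
    for d in(-.01,0,.01):
        o=minimize(cost,[w[0],w[1],yaw/1000+d],method='Nelder-Mead',options=dict(initial_simplex=np.array([w[0],w[1],yaw/1000+d])+np.array([[0,0,0],[.008,0,0],[0,.008,0],[0,0,.01]]),xatol=1e-5,fatol=1e-3))
        if best is None or o.fun<best.fun: best=o
    q=best.x;return q[0],q[1],q[2]*1000,best.fun
E
python3 - <<'E'
from h import *
a=cv2.imread('pics/top0.png')
for nm,uv,tab in[('A',(297,182),(309,180)),('B',(336,172),(331,184)),('C',(252,245),(242,253)),('D',(286,235),(296,245)),('redlow',(357,280),(357,290))]:
    w=unproj('top',[uv,tab],.01);d=w[1]-w[0];yaw=np.degrees(np.arctan2(d[1],d[0]))
    out=[fit(a,uv,y) for y in(yaw,yaw+180)]
    print(nm,*[np.round(o,4) for o in out])
f=lambda u,v,x0=155,y0=130,s=4:((u+.5)/s-.5+x0,(v+.5)/s-.5+y0)
# tray (hung) pose fit: plate top ends, front corners
P=np.array([f(22,301),f(381,103),f(484,276),f(154,468)])
L=np.array([(.067,.138,.105),(.067,-.138,.105),(-.065,-.138,.024),(-.065,.138,.024)])
from scipy.optimize import least_squares
for free in(0,1):
    g=lambda q:(proj('top',place((q[0],q[1],.115+q[3]*free,q[2]*57.3),L))-P).ravel()
    o=least_squares(g,[.45,.25,.5,0]);print('tray',o.x[:2],o.x[2]*57.3,o.x[3],o.fun.round(2))
d=lambda u,v:f(u,v,400,190,5)
print('pad top',unproj('top',[d(257,130)],.23),'tip',unproj('top',[d(62,134)],.205),'foot',unproj('top',[d(62,83),d(66,243),d(225,243)],.005).round(4).tolist())
s=lambda u,v:f(u-400,v,195,140,3.75)
print('scene pad',unproj('scene',[s(489,47)],.23),'tip',unproj('scene',[s(591,93)],.202))
print('others dish',unproj('top',[(285,207)],.016),'redlow',unproj('top',[(357,280)],.01),'viol',unproj('top',[(397,289),(317,136)],.08),'carton',unproj('top',[(390,148)],.13), unproj('top',[(445,165)],.145))
E
```

```text
A [ 6.33900e-01  6.14000e-02 -8.10251e+01  3.71390e+00] [6.33800e-01 6.13000e-02 9.88475e+01 3.55160e+00]
B [ 6.657000e-01 -6.630000e-02  1.599775e+02  6.592100e+00] [ 6.649000e-01 -6.610000e-02  3.397731e+02  1.189970e+01]Traceback (most recent call last):
  File "<stdin>", line 5, in <module>
  File "h.py", line 37, in fit
    o=minimize(cost,[w[0],w[1],yaw/1000+d],method='Nelder-Mead',options=dict(initial_simplex=np.array([w[0],w[1],yaw/1000+d])+np.array([[0,0,0],[.008,0,0],[0,.008,0],[0,0,.01]]),xatol=1e-5,fatol=1e-3))
    res = _minimize_neldermead(fun, x0, args, callback, bounds=bounds,
                               **options)
    fxcc = func(xcc)
    fx = function(np.copy(x), *(wrapper_args + args))
  File "h.py", line 30, in cost
    p=proj(n,place((q[0],q[1],z,q[2]*1000),b))
  File "h.py", line 8, in proj
    K,D,T=cam(n);R=T[:3,:3].T
          ~~~^^^
  File "h.py", line 5, in cam
    c=optics.calibration(n);f=200/np.tan(np.radians(c['fov_y']/2))
ValueError: time passes only in moves, steps and waits
```

```bash
cat > t1.py <<'E'
from h import *
a=cv2.imread('pics/top0.png')
for nm,uv,tab in[('A',(297,182),(309,180)),('B',(336,172),(331,184)),('C',(252,245),(242,253)),('D',(286,235),(296,245)),('redlow',(357,280),(357,290))]:
    w=unproj('top',[uv,tab],.01);d=w[1]-w[0];yaw=np.degrees(np.arctan2(d[1],d[0]))
    out=[fit(a,uv,y) for y in(yaw,yaw+180)]
    print(nm,*[np.round(o,4) for o in out])
f=lambda u,v,x0=155,y0=130,s=4:((u+.5)/s-.5+x0,(v+.5)/s-.5+y0)
P=np.array([f(22,301),f(381,103),f(484,276),f(154,468)])
L=np.array([(.067,.138,.105),(.067,-.138,.105),(-.065,-.138,.024),(-.065,.138,.024)])
from scipy.optimize import least_squares
for free in(0,1):
    g=lambda q:(proj('top',place((q[0],q[1],.115+q[3]*free,q[2]*57.3),L))-P).ravel()
    o=least_squares(g,[.45,.25,.5,0]);print('tray',o.x[:2],o.x[2]*57.3,o.x[3],o.fun.round(2))
d=lambda u,v:f(u,v,400,190,5)
print('pad top',unproj('top',[d(257,130)],.23),'tip',unproj('top',[d(62,134)],.205),'foot',unproj('top',[d(62,83),d(66,243),d(225,243)],.005).round(4).tolist())
s=lambda u,v:f(u-400,v,195,140,3.75)
print('scene pad',unproj('scene',[s(489,47)],.23),'tip',unproj('scene',[s(591,93)],.202))
print('others dish',unproj('top',[(285,207)],.016),'redlow',unproj('top',[(357,280)],.01),'viol',unproj('top',[(397,289),(317,136)],.08),'carton',unproj('top',[(390,148)],.13), unproj('top',[(445,165)],.145))
E
python3 - <<'E'
s=open('h.py').read()
s=s.replace("import cv2,numpy","import functools,cv2,numpy").replace("def cam(","@functools.cache\ndef cam(")
open('h.py','w').write(s)
E
python3 t1.py
```

```text
A [ 6.33900e-01  6.14000e-02 -8.10251e+01  3.71390e+00] [6.33800e-01 6.13000e-02 9.88475e+01 3.55160e+00]
B [ 6.657000e-01 -6.630000e-02  1.599775e+02  6.592100e+00] [ 6.649000e-01 -6.610000e-02  3.397731e+02  1.189970e+01]
C [  0.4252   0.2003 135.9279   3.8623] [4.250000e-01 2.005000e-01 3.156595e+02 6.069200e+00]
D [ 4.579000e-01  9.320000e-02 -1.326455e+02  7.150000e+00] [ 0.4574  0.0925 47.8631  8.6249]
redlow [ 3.160000e-01 -1.361000e-01  1.747742e+02  2.450100e+00] [ 3.157000e-01 -1.360000e-01  3.548316e+02  2.483500e+00]
tray [0.54061952 0.26681817] 31.015016010100453 0.0 [ 0.55 -0.21 -0.29 -0.87  0.31  0.44 -0.58  0.68]
tray [0.54130946 0.26811158] 31.020424109842324 -0.0054193372196768615 [ 0.84 -0.22 -0.45 -0.65  0.04  0.45 -0.46  0.47]
pad top [[ 0.50249785 -0.36999273  0.23      ]] tip [[ 0.50186652 -0.26913974  0.205     ]] foot [[0.5544, -0.319, 0.005], [0.4496, -0.319, 0.005], [0.4503, -0.4233, 0.005]]
scene pad [[ 0.50855872 -0.36344278  0.23      ]] tip [[ 0.49735707 -0.27183369  0.202     ]]
others dish [[0.54699632 0.09691135 0.016     ]] redlow [[ 0.31576492 -0.13576611  0.01      ]] viol [[ 0.29392381 -0.24892697  0.08      ]
 [ 0.76620958 -0.00434511  0.08      ]] carton [[ 0.71654401 -0.22567741  0.13      ]] [[ 0.66236198 -0.38701293  0.145     ]]
```

```bash
cat >> h.py <<'E'
def plan(x,y,z,yawy):
    """how far to go: roll units to bring tool y to world angle yawy, then shift in tool axes (units of 40 mm)"""
    s=env.observe();R=np.array(s['tool_rot']);p=np.array(s['position'])
    yc=np.degrees(np.arctan2(R[1,1],R[0,1]));d=-(yawy-yc)
    c,n=np.cos(np.radians(yawy)),np.sin(np.radians(yawy))
    Rt=np.array([[n,c,0],[-c,n,0],[0,0,-1]])  # x = y cross z
    l=Rt.T@(np.array([x,y,z])-p)/.04
    print('t %.1f now %s yawy %.1f | roll %.2f (or %.2f) | lin x %.3f y %.3f z %.3f'%(s['time_s'],p.round(4),yc,d/5,(d+360)/5 if d<0 else (d-360)/5,*l))
E
python3 - <<'E'
from h import *
f=lambda u,v,x0=250,y0=205,s=3:((u+.5)/s-.5+x0,(v+.5)/s-.5+y0)
w=unproj('scene',[f(349,72),f(695,53)],.22);r=unproj('scene',[f(352,125),f(686,102)],.179)
print('plate',w,np.linalg.norm(w[1]-w[0]),w.mean(0),'rail',r,np.linalg.norm(r[1]-r[0]),r.mean(0))
print(place((.5406,.2668,.115,31.015),[(.067,.138,.105),(.067,-.138,.105),(.067,0,.105),(.079,0,.064)]))
s=lambda u,v:f(u,v,250,205,3)
A=fit(cv2.imread('pics/scene0.png'),(325,270),-81,n='scene');B=fit(cv2.imread('pics/scene0.png'),(279,264),160,n='scene');print(A,B)
m=place((.5406,.2668,.115,31.015),[(.067,0,.105)])[0]
plan(m[0],m[1],.29,31)
E
```

```text
plate [[0.66611607 0.18384897 0.22      ]
 [0.525994   0.42153061 0.22      ]] 0.27591077235107125 [0.59605503 0.30268979 0.22      ] rail [[0.6774985  0.19336344 0.179     ]
 [0.53602001 0.425133   0.179     ]] 0.27153875067830774 [0.60675926 0.30924822 0.179     ]
[[0.52691495 0.41959306 0.22      ]
 [0.66912739 0.18305211 0.22      ]
 [0.59802117 0.30132259 0.22      ]
 [0.60830556 0.30750573 0.179     ]]
(np.float64(0.6329114564302272), np.float64(0.06237410862091568), np.float64(-81.2923272540531), np.float64(3.949435378745999)) (np.float64(0.6646193025701872), np.float64(-0.0649734370230518), np.float64(160.23733679548974), np.float64(89.1171852883165))
t 0.1 now [0.1554 0.5273 0.2308] yawy 73.6 | roll 8.51 (or -63.49) | lin x 10.541 y 6.574 z -1.481
```

```bash
python3 -m jog '[{"linear":[0,0,-0.165],"roll":0.95},{"linear":[0,0,-0.165],"roll":0.95},{"linear":[0,0,-0.165],"roll":0.95},{"linear":[0,0,-0.165],"roll":0.95},{"linear":[0,0,-0.165],"roll":0.95},{"linear":[0,0,-0.165],"roll":0.95},{"linear":[0,0,-0.165],"roll":0.95},{"linear":[0,0,-0.165],"roll":0.95},{"linear":[0,0,-0.165],"roll":0.95},{"linear":[0,0,0],"roll":0}]' 1
python3 -m jog '[{"linear":[0.53,0.33,0]},{"linear":[0.53,0.33,0]},{"linear":[0.53,0.33,0]},{"linear":[0.53,0.33,0]},{"linear":[0.53,0.33,0]},{"linear":[0.53,0.33,0]},{"linear":[0.53,0.33,0]},{"linear":[0.53,0.33,0]},{"linear":[0.53,0.33,0]},{"linear":[0.53,0.33,0]}]'
python3 -c "
from h import *
plan(.597,.302,.29,30.8)"
```

```text
time_s: 0.93
position: [0.1557, 0.5277, 0.2916]
tool_rot: [[-0.51, 0.86, 0.001], [0.86, 0.51, 0.001], [0.001, 0.001, -1.0]]
ft_force: [0.0, -0.0, 0.2]
grip_width: 0.0854
gripper_force: 0.0
t 0.9 now [0.1557 0.5277 0.2916] yawy 30.7 | roll -0.03 (or 71.97) | lin x 10.497 y 6.587 z 0.039invalid input
```

```bash
python3 -m jog '[{"linear":[0.52,0.33,0],"roll":0},{"linear":[0.52,0.33,0],"roll":0},{"linear":[0.52,0.33,0],"roll":0},{"linear":[0.52,0.33,0],"roll":0},{"linear":[0.52,0.33,0],"roll":0},{"linear":[0.52,0.33,0],"roll":0},{"linear":[0.52,0.33,0],"roll":0},{"linear":[0.52,0.33,0],"roll":0},{"linear":[0.52,0.33,0],"roll":0},{"linear":[0.52,0.33,0],"roll":0}]'
python3 -m jog '[{"linear":[0.53,0.33,0],"roll":0},{"linear":[0.53,0.33,0],"roll":0},{"linear":[0.53,0.33,0],"roll":0},{"linear":[0.53,0.33,0],"roll":0},{"linear":[0.53,0.33,0],"roll":0},{"linear":[0.53,0.33,0],"roll":0},{"linear":[0.53,0.33,0],"roll":0},{"linear":[0.53,0.33,0],"roll":0},{"linear":[0.53,0.33,0],"roll":0},{"linear":[0.53,0.33,0],"roll":0},{"linear":[0,0,0],"roll":0}]'
python3 -c "
from h import *
plan(.597,.302,.19,30.8)"
```

```text
time_s: 1.77
position: [0.1602, 0.765, 0.2835]
tool_rot: [[-0.515, 0.857, -0.001], [0.857, 0.515, 0.001], [0.001, -0.0, -1.0]]
ft_force: [2.9, -7.5, 18.2]
grip_width: 0.0856
gripper_force: 0.0
time_s: 2.68
position: [0.1325, 0.8373, 0.2147]
tool_rot: [[-0.514, 0.857, 0.022], [0.852, 0.508, 0.127], [0.098, 0.085, -0.992]]
ft_force: [0.2, 0.2, -1.1]
grip_width: 0.0855
gripper_force: 0.0
t 2.7 now [0.1325 0.8373 0.2147] yawy 30.6 | roll -0.03 (or 71.97) | lin x 17.442 y 3.122 z 0.617
```

The tool x sign in my plan helper was wrong, so the arm went outwards. I'll fix the helper and check the scene before going on.

```bash
sed -i 's/Rt=np.array.*/Rt=np.array([[-n,c,0],[c,n,0],[0,0,-1]])/' h.py; python3 - <<'E'
from h import *
b=optics.get_image('top')[:,:,::-1];a=cv2.imread('pics/top0.png')
s=optics.get_image('scene')[:,:,::-1]
cv2.imwrite('pics/top1.png',b);cv2.imwrite('pics/scene1.png',s)
cv2.imwrite('pics/v1.png',cv2.vconcat([cv2.resize(b[:,:400],(464,464)),])) 
plan(.30,.50,.29,30.8);print(env.observe()['q'])
v=cv2.vconcat([b[120:400,0:400],cv2.copyMakeBorder(s[0:320,240:640],0,0,0,0,cv2.BORDER_CONSTANT)]);cv2.imwrite('pics/v1.png',v)
E
```

```text
t 2.8 now [0.1333 0.8368 0.2164] yawy 30.6 | roll -0.04 (or 71.96) | lin x -9.368 y -0.731 z -1.840
[ 72.70247442  55.29090652  12.72995132   0.93964727 104.55956976
  42.16820354]
```

View pics/v1.png

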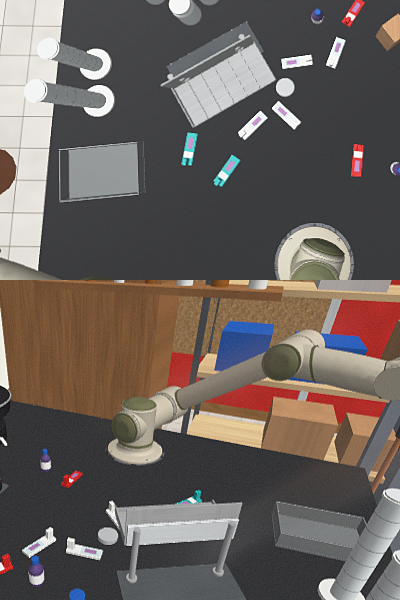

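The picture shows everything undisturbed: the glass bin, the tray on its stand and the carriers are where they were. The arm is just stretched to the left, so I'll bring it back.

```bash
python3 -m jog '[{"linear":[-0.4,0,0],"roll":0},{"linear":[-0.4,0,0],"roll":0},{"linear":[-0.5,0,-0.1],"roll":0},{"linear":[-0.5,0,-0.15],"roll":0},{"linear":[-0.5,0,-0.15],"roll":0},{"linear":[-0.5,0,-0.15],"roll":0},{"linear":[-0.5,0,-0.15],"roll":0},{"linear":[-0.5,0,-0.15],"roll":0}]'
python3 -c "
from h import *
plan(.30,.50,.29,30.8);plan(.597,.302,.29,30.8);print(env.observe()['q'])"
```

```text
time_s: 3.45
position: [0.2113, 0.7018, 0.2365]
tool_rot: [[-0.513, 0.858, 0.024], [0.853, 0.506, 0.129], [0.099, 0.087, -0.991]]
ft_force: [-0.1, 0.7, -0.1]
grip_width: 0.0853
gripper_force: 0.0
t 3.5 now [0.2113 0.7018 0.2365] yawy 30.6 | roll -0.05 (or 71.95) | lin x -5.469 y -0.679 z -1.337
t 3.5 now [0.2113 0.7018 0.2365] yawy 30.6 | roll -0.05 (or 71.95) | lin x -13.523 y 3.165 z -1.337
[63.2675338  37.79283699 45.72971703  2.10800283 89.21732962 32.56905865]
```

The out-of-reach stretch left the tool tilted about 7.5° outward along azimuth 80°, and the jog can't turn it about that axis. I'll try pulling inward past the inner reach limit on the same azimuth, in small steps, which should take the tilt back out.

```bash
python3 - <<'E'
s=open('h.py').read()
i=s.index("    c,n=np.cos(np.radians(yawy))")
j=s.index("    l=Rt.T@")
s=s[:i]+"    a=np.radians(d);Rt=R@np.array([[np.cos(a),-np.sin(a),0],[np.sin(a),np.cos(a),0],[0,0,1]])\n"+s[j:]
s+="    print('tilt deg (world x,y)',np.degrees(np.arcsin(R[:2,2])).round(2),'q',np.round(s['q'],1))\n"
open('h.py','w').write(s)
E
python3 -c "
from h import *
plan(.06,.32,.31,30.6)"
```

```text
t 3.5 now [0.2113 0.7018 0.2365] yawy 30.6 | roll -0.01 (or 71.99) | lin x -6.008 y -7.924 z -3.147
tilt deg (world x,y) [1.37 7.43] q [63.3 37.8 45.7  2.1 89.2 32.6]
```

```bash
python3 -m jog '[{"linear":[0,0,-0.5],"roll":0},{"linear":[-0.5,-0.66,-0.24],"roll":0},{"linear":[-0.5,-0.66,-0.24],"roll":0},{"linear":[-0.5,-0.66,-0.24],"roll":0},{"linear":[-0.5,-0.66,-0.24],"roll":0},{"linear":[-0.5,-0.66,-0.24],"roll":0},{"linear":[-0.5,-0.66,-0.24],"roll":0},{"linear":[-0.5,-0.66,-0.24],"roll":0},{"linear":[-0.5,-0.66,-0.24],"roll":0},{"linear":[-0.5,-0.66,-0.24],"roll":0},{"linear":[-0.5,-0.66,-0.24],"roll":0}]' >/dev/null
python3 -c "
from h import *
plan(.06,.32,.31,30.6);plan(.06,.28,.31,30.6)"
```

```text
t 4.4 now [0.0836 0.382  0.3089] yawy 30.6 | roll -0.01 (or 71.99) | lin x -1.016 y -1.289 z -0.243
tilt deg (world x,y) [1.39 7.44] q [58.3 -1.4 91.4  2.7 83.  27.3]
t 4.4 now [0.0836 0.382  0.3089] yawy 30.6 | roll -0.01 (or 71.99) | lin x -1.868 y -1.796 z -0.373
tilt deg (world x,y) [1.39 7.44] q [58.3 -1.4 91.4  2.7 83.  27.3]
```

```bash
python3 -c "
from h import *
plan(-.02,.28,.40,30.6)"
python3 -m jog '[{"linear":[-0.2,-0.5,-0.3],"roll":0},{"linear":[-0.2,-0.5,-0.3],"roll":0},{"linear":[-0.2,-0.5,-0.3],"roll":0},{"linear":[-0.2,-0.5,-0.3],"roll":0},{"linear":[-0.2,-0.5,-0.3],"roll":0},{"linear":[-0.2,-0.5,-0.3],"roll":0},{"linear":[-0.2,-0.5,-0.3],"roll":0}]' >/dev/null
python3 -c "
from h import *
plan(-.02,.20,.40,30.6)"
```

```text
t 4.4 now [0.0836 0.382  0.3089] yawy 30.6 | roll -0.01 (or 71.99) | lin x -0.618 y -3.314 z -2.651
tilt deg (world x,y) [1.39 7.44] q [58.3 -1.4 91.4  2.7 83.  27.3]
t 5.0 now [-0.0098  0.2529  0.3749] yawy 30.5 | roll -0.01 (or 71.99) | lin x -0.934 y -0.835 z -0.801
tilt deg (world x,y) [1.4  7.47] q [ 61.9 -19.5  94.1   2.3  98.1  31.6]
```

```bash
python3 - <<'E'
from h import *
for z in(.0,.15,.2,.25,.3,.35): print(z,unproj('top',[(562,328)],z)[0,:2].round(3),unproj('scene',[(210,118)],z)[0,:2].round(3))
plan(.30,-.25,.5,30.6)
E
```

```text
0.0 [ 0.165 -0.796] [-0.177 -1.01 ]
0.15 [ 0.192 -0.705] [ 0.125 -0.73 ]
0.2 [ 0.201 -0.674] [ 0.225 -0.636]
0.25 [ 0.209 -0.644] [ 0.326 -0.543]
0.3 [ 0.218 -0.614] [ 0.427 -0.45 ]
0.35 [ 0.227 -0.583] [ 0.527 -0.356]
t 5.0 now [-0.0098  0.2529  0.3749] yawy 30.5 | roll -0.01 (or 71.99) | lin x -14.383 y 0.538 z -4.546
tilt deg (world x,y) [1.4  7.47] q [ 61.9 -19.5  94.1   2.3  98.1  31.6]
```

```bash
python3 -c "
from h import *
plan(.38,.15,.47,30.6)"
```

```text
t 5.0 now [-0.0098  0.2529  0.3749] yawy 30.5 | roll -0.01 (or 71.99) | lin x -6.965 y 7.258 z -2.455
tilt deg (world x,y) [1.4  7.47] q [ 61.9 -19.5  94.1   2.3  98.1  31.6]
```

```bash
python3 -m jog '[{"linear":[-0.58,0.6,-0.2],"roll":0},{"linear":[-0.58,0.6,-0.2],"roll":0},{"linear":[-0.58,0.6,-0.2],"roll":0},{"linear":[-0.58,0.6,-0.2],"roll":0},{"linear":[-0.58,0.6,-0.2],"roll":0},{"linear":[-0.58,0.6,-0.2],"roll":0},{"linear":[-0.58,0.6,-0.2],"roll":0},{"linear":[-0.58,0.6,-0.2],"roll":0},{"linear":[-0.58,0.6,-0.2],"roll":0},{"linear":[-0.58,0.6,-0.2],"roll":0},{"linear":[-0.58,0.6,-0.2],"roll":0},{"linear":[-0.58,0.6,-0.2],"roll":0}]' >/dev/null
python3 -c "
from h import *
plan(.30,-.3,.47,30.6);plan(-.05,-.5,.47,30.6)"
```

```text
t 6.0 now [0.3638 0.1548 0.4635] yawy 30.5 | roll -0.02 (or 71.98) | lin x -8.858 y -7.119 z -1.651
tilt deg (world x,y) [1.44 7.32] q [  0.7  -0.3  65.9   7.9 112.7 -26.9]
t 6.0 now [0.3638 0.1548 0.4635] yawy 30.5 | roll -0.02 (or 71.98) | lin x -8.623 y -17.158 z -2.508
tilt deg (world x,y) [1.44 7.32] q [  0.7  -0.3  65.9   7.9 112.7 -26.9]
```

```bash
python3 -m jog '[{"linear":[-0.68,-0.55,-0.13],"roll":0},{"linear":[-0.68,-0.55,-0.13],"roll":0},{"linear":[-0.68,-0.55,-0.13],"roll":0},{"linear":[-0.68,-0.55,-0.13],"roll":0},{"linear":[-0.68,-0.55,-0.13],"roll":0},{"linear":[-0.68,-0.55,-0.13],"roll":0},{"linear":[-0.68,-0.55,-0.13],"roll":0},{"linear":[-0.68,-0.55,-0.13],"roll":0},{"linear":[-0.68,-0.55,-0.13],"roll":0},{"linear":[-0.68,-0.55,-0.13],"roll":0},{"linear":[-0.68,-0.55,-0.13],"roll":0},{"linear":[-0.68,-0.55,-0.13],"roll":0}]' >/dev/null
python3 -c "
from h import *
plan(0,-.5,.47,30.6);plan(-.0,-.65,.47,30.6)"
```

```text
t 7.0 now [ 0.3011 -0.2656  0.4708] yawy 30.5 | roll -0.02 (or 71.98) | lin x -1.130 y -9.429 z -0.899
tilt deg (world x,y) [1.38 7.22] q [-61.6   4.5  59.6   5.5 121.5 -89.7]
t 7.0 now [ 0.3011 -0.2656  0.4708] yawy 30.5 | roll -0.02 (or 71.98) | lin x -4.328 y -11.331 z -1.371
tilt deg (world x,y) [1.38 7.22] q [-61.6   4.5  59.6   5.5 121.5 -89.7]
```

```bash
python3 -m jog '[{"linear":[0,-0.78,-0.08],"roll":0},{"linear":[0,-0.78,-0.08],"roll":0},{"linear":[0,-0.78,-0.08],"roll":0},{"linear":[0,-0.78,-0.08],"roll":0},{"linear":[0,-0.78,-0.08],"roll":0},{"linear":[0,-0.78,-0.08],"roll":0},{"linear":[0,-0.78,-0.08],"roll":0},{"linear":[0,-0.78,-0.08],"roll":0},{"linear":[-0.25,-0.78,-0.08],"roll":0},{"linear":[-0.25,-0.78,-0.08],"roll":0},{"linear":[-0.25,-0.78,-0.08],"roll":0},{"linear":[-0.25,-0.78,-0.08],"roll":0}]' >/dev/null
python3 -c "
from h import *
plan(-.12,-.68,.47,30.6)"
```

```text
t 8.0 now [-0.0008 -0.4934  0.4731] yawy 30.5 | roll -0.01 (or 71.99) | lin x -2.455 y -4.928 z -0.576
tilt deg (world x,y) [1.3  7.22] q [-103.6   17.    43.3   -0.5  127.1 -134.7]
```

```bash
python3 -m jog '[{"linear":[-0.3,-0.6,-0.07],"roll":0},{"linear":[-0.3,-0.6,-0.07],"roll":0},{"linear":[-0.3,-0.6,-0.07],"roll":0},{"linear":[-0.3,-0.6,-0.07],"roll":0},{"linear":[-0.3,-0.6,-0.07],"roll":0},{"linear":[-0.3,-0.6,-0.07],"roll":0},{"linear":[-0.3,-0.6,-0.07],"roll":0}]' >/dev/null
python3 -c "
from h import *
plan(-.15,-.75,.47,30.6)"
```

```text
t 8.5 now [-0.0988 -0.6318  0.447 ] yawy 30.6 | roll -0.01 (or 71.99) | lin x -1.811 y -2.548 z -0.962
tilt deg (world x,y) [1.36 7.02] q [-109.1   37.3   12.9   -1.5  136.9 -140.8]
```

```bash
python3 -m jog '[{"linear":[-0.38,-0.32,-0.1],"roll":0},{"linear":[-0.38,-0.32,-0.1],"roll":0},{"linear":[-0.38,-0.32,-0.1],"roll":0}]' >/dev/null
python3 -c "
from h import *
plan(-.15,-.75,.47,30.6)"
```

```text
t 8.8 now [-0.1016 -0.6561  0.4272] yawy 30.7 | roll 0.02 (or -71.98) | lin x -1.317 y -2.168 z -1.299
tilt deg (world x,y) [0.98 5.21] q [-108.7   39.    12.7   -1.   133.5 -140.2]
```

Works: the tilt falls about 0.6° per row. I'll continue, sinking slowly well above the pot.

```bash
python3 -m jog '[{"linear":[-0.38,-0.32,-0.1],"roll":0},{"linear":[-0.38,-0.32,-0.1],"roll":0},{"linear":[-0.38,-0.32,-0.1],"roll":0},{"linear":[-0.38,-0.32,-0.1],"roll":0},{"linear":[-0.38,-0.32,-0.1],"roll":0},{"linear":[-0.38,-0.32,-0.1],"roll":0}]' >/dev/null
python3 -c "
from h import *
plan(-.15,-.75,.47,30.6)"
```

```text
t 9.3 now [-0.1097 -0.7     0.3828] yawy 30.8 | roll 0.04 (or -71.96) | lin x -0.487 y -1.434 z -2.243
tilt deg (world x,y) [0.6  2.58] q [-108.4   42.6   12.7   -0.3  127.3 -139.3]
```

```bash
python3 -m jog '[{"linear":[-0.38,-0.32,-0.2],"roll":0},{"linear":[-0.38,-0.32,-0.2],"roll":0},{"linear":[-0.38,-0.32,-0.2],"roll":0},{"linear":[-0.38,-0.32,-0.2],"roll":0}]' >/dev/null
python3 -c "
from h import *
plan(-.15,-.75,.47,30.6)"
```

```text
t 9.6 now [-0.1133 -0.7189  0.3702] yawy 30.8 | roll 0.04 (or -71.96) | lin x -0.198 y -1.171 z -2.501
tilt deg (world x,y) [0.23 0.26] q [-108.3   43.6   12.7    0.2  124.  -139. ]
```

```bash
python3 -m jog '[{"linear":[0,0,0],"roll":0},{"linear":[0.1,0,-0.3],"roll":0},{"linear":[0.4,0.3,-0.1],"roll":0},{"linear":[0.4,0.3,-0.1],"roll":0},{"linear":[0.4,0.3,-0.1],"roll":0},{"linear":[0.4,0.3,-0.1],"roll":0},{"linear":[0.4,0.3,-0.1],"roll":0},{"linear":[0.4,0.3,-0.1],"roll":0}]' >/dev/null
python3 -c "
from h import *
plan(0,-.5,.45,30.6);plan(.3,-.27,.45,30.6)"
```

```text
t 10.3 now [-0.102  -0.591   0.4061] yawy 30.8 | roll 0.04 (or -71.96) | lin x 0.660 y 3.356 z -1.084
tilt deg (world x,y) [0.19 0.12] q [-1.111e+02  2.490e+01  4.150e+01  1.000e-01  1.138e+02 -1.419e+02]
t 10.3 now [-0.102  -0.591   0.4061] yawy 30.8 | roll 0.04 (or -71.96) | lin x 1.791 y 12.739 z -1.047
tilt deg (world x,y) [0.19 0.12] q [-1.111e+02  2.490e+01  4.150e+01  1.000e-01  1.138e+02 -1.419e+02]
```

Tilt is down to 0.2°, so I'll go back towards the tray.

```bash
python3 -m jog '[{"linear":[0.12,0.8,-0.09],"roll":0},{"linear":[0.12,0.8,-0.09],"roll":0},{"linear":[0.12,0.8,-0.09],"roll":0},{"linear":[0.12,0.8,-0.09],"roll":0},{"linear":[0.12,0.8,-0.09],"roll":0},{"linear":[0.12,0.8,-0.09],"roll":0},{"linear":[0.12,0.8,-0.09],"roll":0},{"linear":[0.12,0.8,-0.09],"roll":0},{"linear":[0.12,0.8,-0.09],"roll":0},{"linear":[0.12,0.8,-0.09],"roll":0},{"linear":[0.12,0.8,-0.09],"roll":0},{"linear":[0.12,0.8,-0.09],"roll":0}]' >/dev/null
python3 -c "
from h import *
plan(.42,.05,.4,30.8)"
```

```text
t 11.3 now [ 0.1986 -0.3448  0.4513] yawy 30.8 | roll -0.01 (or 71.99) | lin x 5.646 y 9.803 z 1.321
tilt deg (world x,y) [0.26 0.08] q [ -77.4    1.8   65.3    0.3  113.  -108.1]
```

```bash
python3 -m jog '[{"linear":[0.47,0.8,0.1],"roll":0},{"linear":[0.47,0.8,0.1],"roll":0},{"linear":[0.47,0.8,0.1],"roll":0},{"linear":[0.47,0.8,0.1],"roll":0},{"linear":[0.47,0.8,0.1],"roll":0},{"linear":[0.47,0.8,0.1],"roll":0},{"linear":[0.47,0.8,0.1],"roll":0},{"linear":[0.47,0.8,0.1],"roll":0},{"linear":[0.47,0.8,0.1],"roll":0},{"linear":[0.47,0.8,0.1],"roll":0},{"linear":[0.47,0.8,0.1],"roll":0},{"linear":[0.47,0.8,0.1],"roll":0}]' >/dev/null
python3 -c "
from h import *
plan(.597,.302,.29,30.8)"
```

```text
t 12.3 now [0.4123 0.0458 0.4054] yawy 30.8 | roll 0.00 (or -72.00) | lin x 3.139 y 7.225 z 2.936
tilt deg (world x,y) [0.38 0.19] q [-10.3   3.2  70.9   0.3 105.5 -41. ]
```

```bash
python3 -m jog '[{"linear":[0.26,0.6,0.24],"roll":0},{"linear":[0.26,0.6,0.24],"roll":0},{"linear":[0.26,0.6,0.24],"roll":0},{"linear":[0.26,0.6,0.24],"roll":0},{"linear":[0.26,0.6,0.24],"roll":0},{"linear":[0.26,0.6,0.24],"roll":0},{"linear":[0.26,0.6,0.24],"roll":0},{"linear":[0.26,0.6,0.24],"roll":0},{"linear":[0.26,0.6,0.24],"roll":0},{"linear":[0.26,0.6,0.24],"roll":0},{"linear":[0.26,0.6,0.24],"roll":0},{"linear":[0.26,0.6,0.24],"roll":0}]' >/dev/null
python3 -m jog '[{"linear":[0,0,0],"roll":0},{"linear":[0,0,0],"roll":0}]' >/dev/null
python3 -c "
from h import *
plan(.597,.302,.192,30.8)"
```

```text
t 13.4 now [0.5965 0.2992 0.2906] yawy 30.9 | roll 0.01 (or -71.99) | lin x 0.050 y 0.035 z 2.466
tilt deg (world x,y) [0.2  0.21] q [ 1.640e+01  3.290e+01  4.600e+01  1.000e-01  1.009e+02 -1.440e+01]
```

```bash
python3 -m jog '[{"linear":[0.05,0.035,0.4],"roll":0},{"linear":[0,0,0.4],"roll":0},{"linear":[0,0,0.4],"roll":0},{"linear":[0,0,0.4],"roll":0},{"linear":[0,0,0.4],"roll":0},{"linear":[0,0,0.4],"roll":0},{"linear":[0,0,0.07],"roll":0},{"linear":[0,0,0],"roll":0}]' 1
python3 -m jog '[{"linear":[0,0,0],"roll":0},{"linear":[0,0,0],"roll":0},{"linear":[0,0,0],"roll":0},{"linear":[0,0,0],"roll":0},{"linear":[0,0,0],"roll":0},{"linear":[0,0,0],"roll":0},{"linear":[0,0,0],"roll":0},{"linear":[0,0,0],"roll":0},{"linear":[0,0,0],"roll":0},{"linear":[0,0,0],"roll":0},{"linear":[0,0,0],"roll":0},{"linear":[0,0,0],"roll":0}]' -1 20
```

```text
time_s: 14.12
position: [0.5968, 0.3008, 0.1928]
tool_rot: [[-0.511, 0.859, 0.004], [0.859, 0.511, 0.004], [0.001, 0.005, -1.0]]
ft_force: [0.4, -0.6, 1.0]
grip_width: 0.0853
gripper_force: 0.0
time_s: 15.12
position: [0.5986, 0.3025, 0.1922]
tool_rot: [[-0.512, 0.859, 0.008], [0.859, 0.512, 0.006], [0.001, 0.01, -1.0]]
ft_force: [6.4, 4.9, -2.1]
grip_width: 0.0034
gripper_force: 22.4
```

```bash
python3 -m jog '[{"linear":[0,0.04,0],"roll":0},{"linear":[0,0,0],"roll":0},{"linear":[0,0,0],"roll":0},{"linear":[0,0,0],"roll":0},{"linear":[0,0,0],"roll":0}]' -1 115
python3 -m jog '[{"linear":[0,0,-0.1],"roll":0},{"linear":[0,0,-0.1],"roll":0},{"linear":[0,0,-0.1],"roll":0},{"linear":[0,0,-0.1],"roll":0},{"linear":[0,0,-0.1],"roll":0},{"linear":[0,0,-0.1],"roll":0},{"linear":[0,0,-0.1],"roll":0},{"linear":[0,0,0],"roll":0},{"linear":[0,0,0],"roll":0},{"linear":[0,0,0],"roll":0}]'
```

```text
time_s: 15.53
position: [0.5989, 0.3027, 0.1923]
tool_rot: [[-0.512, 0.859, 0.006], [0.859, 0.512, 0.005], [0.001, 0.007, -1.0]]
ft_force: [3.4, 2.6, 1.9]
grip_width: 0.002
gripper_force: 101.8
time_s: 16.37
position: [0.598, 0.3022, 0.2195]
tool_rot: [[-0.512, 0.859, 0.003], [0.859, 0.512, 0.003], [0.002, 0.004, -1.0]]
ft_force: [0.6, 0.6, -3.9]
grip_width: 0.0021
gripper_force: 101.8
```

```bash
python3 -m jog '[{"linear":[0,-0.05,-0.01],"roll":0},{"linear":[0,-0.08,0],"roll":0},{"linear":[0,-0.08,0],"roll":0},{"linear":[0,-0.08,0],"roll":0}]'
python3 -m jog '[{"linear":[0,-0.1,0],"roll":0},{"linear":[0,-0.15,0],"roll":0},{"linear":[0,-0.2,0],"roll":0},{"linear":[0,-0.2,0],"roll":0},{"linear":[0,0,0],"roll":0},{"linear":[0,0,0],"roll":0},{"linear":[0,0,0],"roll":0}]'
python3 - <<'E'
from h import *
s=optics.get_image('scene')[:,:,::-1];t=optics.get_image('top')[:,:,::-1]
cv2.imwrite('pics/scene2.png',s);cv2.imwrite('pics/top2.png',t)
cv2.imwrite('pics/v2.png',cv2.vconcat([cv2.resize(t[110:270,150:390],None,fx=2.5,fy=2.5)[:300],cv2.resize(s[120:320,230:490],(600,462))[:300]]))
plan(.534,-.159,.25,0)
E
```

```text
time_s: 16.7
position: [0.5879, 0.2962, 0.2203]
tool_rot: [[-0.512, 0.859, 0.004], [0.859, 0.512, 0.004], [0.001, 0.005, -1.0]]
ft_force: [0.1, 0.1, -4.1]
grip_width: 0.0024
gripper_force: 101.9
time_s: 17.28
position: [0.5662, 0.2832, 0.2203]
tool_rot: [[-0.512, 0.859, 0.004], [0.859, 0.512, 0.004], [0.001, 0.006, -1.0]]
ft_force: [0.9, -0.3, -4.5]
grip_width: 0.002
gripper_force: 101.8
t 17.4 now [0.5663 0.2832 0.2201] yawy 30.8 | roll 6.16 (or -65.84) | lin x -11.053 y -0.804 z -0.796
tilt deg (world x,y) [0.24 0.23] q [ 15.8  30.6  61.3   0.2  87.8 -15. ]
```

View pics/v2.png

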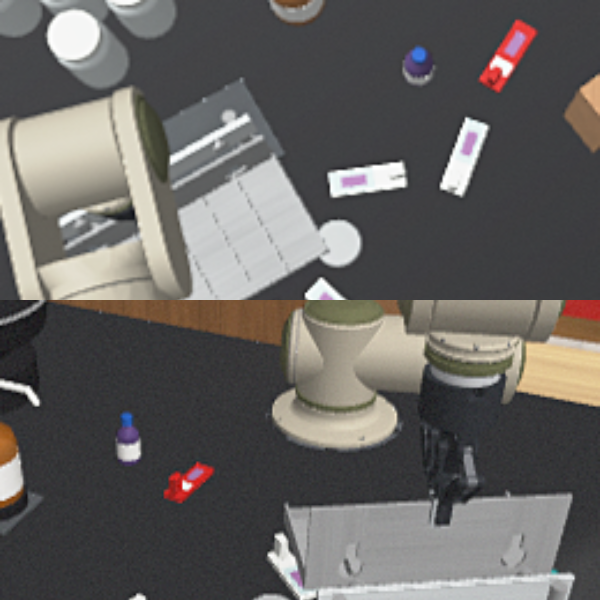

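Tray is off the studs, both keyholes clear, and it hangs level. Next I carry it over at height.

```bash
python3 -c "
from h import *
plan(.53,.05,.24,30.8)"
python3 -m jog '[{"linear":[-0.2,-0.1,-0.05],"roll":0},{"linear":[-0.4,-0.25,-0.05],"roll":0},{"linear":[-0.4,-0.3,-0.05],"roll":0},{"linear":[-0.4,-0.3,-0.05],"roll":0},{"linear":[-0.4,-0.3,-0.05],"roll":0},{"linear":[-0.4,-0.3,-0.05],"roll":0},{"linear":[-0.4,-0.3,-0.05],"roll":0},{"linear":[-0.4,-0.3,-0.05],"roll":0},{"linear":[-0.4,-0.3,-0.05],"roll":0},{"linear":[-0.4,-0.3,-0.05],"roll":0},{"linear":[-0.4,-0.3,0],"roll":0},{"linear":[-0.2,-0.2,0],"roll":0}]'
python3 -c "
from h import *
plan(.534,-.119,.235,0)"
```

```text
t 17.4 now [0.5663 0.2832 0.2201] yawy 30.8 | roll -0.00 (or 72.00) | lin x -4.543 y -3.762 z -0.525
tilt deg (world x,y) [0.24 0.23] q [ 15.8  30.6  61.3   0.2  87.8 -15. ]
time_s: 18.38
position: [0.5444, 0.063, 0.2394]
tool_rot: [[-0.511, 0.86, 0.004], [0.86, 0.511, 0.003], [0.0, 0.005, -1.0]]
ft_force: [-0.2, -0.2, -4.1]
grip_width: 0.0022
gripper_force: 101.8
t 18.4 now [0.5444 0.063  0.2394] yawy 30.7 | roll 6.14 (or -65.86) | lin x -4.550 y -0.261 z 0.095
tilt deg (world x,y) [0.26 0.18] q [ -5.9  21.2  74.    0.2  84.6 -36.6]
```

```bash
python3 -m jog '[{"linear":[0,0,0],"roll":0.3},{"linear":[0,0,0],"roll":0.55},{"linear":[0,0,0],"roll":0.6},{"linear":[0,0,0],"roll":0.6},{"linear":[0,0,0],"roll":0.6},{"linear":[0,0,0],"roll":0.6},{"linear":[0,0,0],"roll":0.6},{"linear":[0,0,0],"roll":0.6},{"linear":[0,0,0],"roll":0.6},{"linear":[0,0,0],"roll":0.55},{"linear":[0,0,0],"roll":0.4},{"linear":[0,0,0],"roll":0.14}]' >/dev/null
python3 -m jog '[{"linear":[-0.2,0,0],"roll":0},{"linear":[-0.4,-0.02,0],"roll":0},{"linear":[-0.5,-0.03,0],"roll":0},{"linear":[-0.5,-0.03,0],"roll":0},{"linear":[-0.5,-0.03,0],"roll":0},{"linear":[-0.5,-0.03,0],"roll":0},{"linear":[-0.5,-0.03,0],"roll":0},{"linear":[-0.5,-0.03,0],"roll":0},{"linear":[-0.4,-0.03,0],"roll":0},{"linear":[-0.4,-0.02,0],"roll":0},{"linear":[-0.1,0,0],"roll":0},{"linear":[0,0,0],"roll":0}]'
python3 - <<'E'
from h import *
plan(.534,-.119,.09,0)
t=optics.get_image('top')[:,:,::-1];s=optics.get_image('scene')[:,:,::-1]
cv2.imwrite('pics/v3.png',cv2.vconcat([cv2.resize(t[110:310,200:500],(600,400))[:330],cv2.resize(s[100:300,150:400],(600,480))[:270]]))
E
```

```text
time_s: 20.38
position: [0.5345, -0.116, 0.2384]
tool_rot: [[-0.001, 1.0, 0.004], [1.0, 0.0, 0.004], [0.004, 0.004, -1.0]]
ft_force: [-1.2, 0.1, -3.6]
grip_width: 0.0028
gripper_force: 101.9
t 20.4 now [ 0.5345 -0.116   0.2384] yawy 0.0 | roll 0.01 (or -71.99) | lin x -0.090 y -0.028 z 3.709
tilt deg (world x,y) [0.22 0.22] q [-24.8  21.1  74.2   0.3  84.6 -24.8]
```

View pics/v3.png

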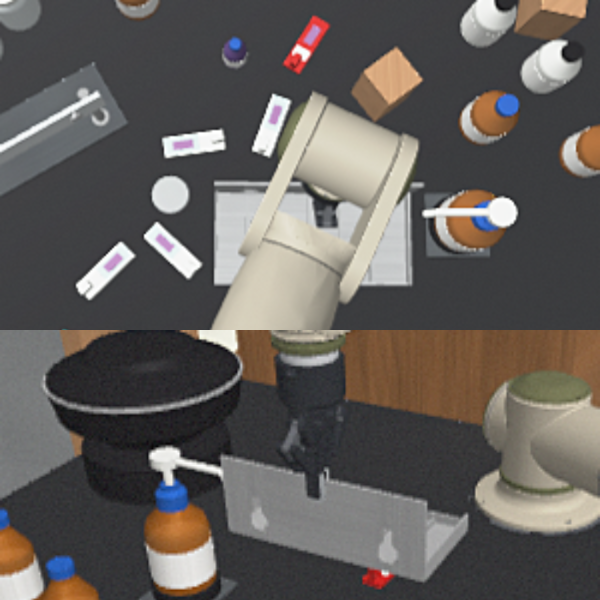

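Tray is level above the bench and clear of the spout. I'll lower it, slide it under the spout and set it down.

```bash
python3 -m jog '[{"linear":[-0.05,-0.02,0.2],"roll":0},{"linear":[0,0,0.35],"roll":0},{"linear":[0,0,0.4],"roll":0},{"linear":[0,0,0.4],"roll":0},{"linear":[0,0,0.4],"roll":0},{"linear":[0,0,0.4],"roll":0},{"linear":[0,0,0.4],"roll":0},{"linear":[0,0,0.4],"roll":0},{"linear":[0,0,0.35],"roll":0},{"linear":[0,0,0.2],"roll":0},{"linear":[0,0,0.12],"roll":0},{"linear":[0,0,0],"roll":0}]' >/dev/null
python3 -m jog '[{"linear":[-0.15,0,0],"roll":0},{"linear":[-0.25,0,0],"roll":0},{"linear":[-0.25,0,0],"roll":0},{"linear":[-0.25,0,0],"roll":0},{"linear":[-0.13,0,0],"roll":0},{"linear":[0,0,0.1],"roll":0},{"linear":[0,0,0],"roll":0},{"linear":[0,0,0],"roll":0}]'
python3 -c "
from h import *
plan(.534,-.159,.0775,0)"
```

```text
time_s: 22.15
position: [0.5343, -0.1571, 0.0891]
tool_rot: [[-0.002, 1.0, 0.003], [1.0, 0.002, 0.005], [0.005, 0.003, -1.0]]
ft_force: [0.3, -0.7, -4.1]
grip_width: 0.0022
gripper_force: 101.9
t 22.1 now [ 0.5343 -0.1571  0.0891] yawy 0.1 | roll 0.02 (or -71.98) | lin x -0.049 y -0.008 z 0.290
tilt deg (world x,y) [0.18 0.26] q [-28.7  30.6  85.3   0.4  64.1 -29. ]
```

```bash
python3 -m jog '[{"linear":[-0.04,0,0.08],"roll":0},{"linear":[0,0,0.08],"roll":0},{"linear":[0,0,0.06],"roll":0},{"linear":[0,0,0.03],"roll":0},{"linear":[0,0,0],"roll":0},{"linear":[0,0,0],"roll":0}]'
python3 -m jog '[{"linear":[0,0,0.02],"roll":0},{"linear":[0,0,0.02],"roll":0},{"linear":[0,0,0],"roll":0},{"linear":[0,0,0],"roll":0}]'
```

```text
time_s: 22.65
position: [0.5346, -0.1588, 0.0795]
tool_rot: [[-0.002, 1.0, 0.004], [1.0, 0.002, 0.004], [0.004, 0.004, -1.0]]
ft_force: [-0.4, 0.4, -4.8]
grip_width: 0.0018
gripper_force: 101.9
time_s: 22.98
position: [0.5352, -0.1589, 0.0784]
tool_rot: [[-0.002, 1.0, 0.006], [1.0, 0.002, 0.004], [0.004, 0.006, -1.0]]
ft_force: [3.0, 3.3, 0.4]
grip_width: 0.002
gripper_force: 102.6
```

```bash
python3 -m jog '[{"linear":[0,0,0.015],"roll":0},{"linear":[0,0,0],"roll":0},{"linear":[0,0,0],"roll":0}]' - 20
python3 -m jog '[{"linear":[0,0,0],"roll":0},{"linear":[0,0,0],"roll":0},{"linear":[0,0,0],"roll":0},{"linear":[0,0,0],"roll":0},{"linear":[0,0,0],"roll":0},{"linear":[0,0,0],"roll":0},{"linear":[0,0,0],"roll":0},{"linear":[0,0,0],"roll":0},{"linear":[0,0,0],"roll":0}]' 0.6
python3 -m jog '[{"linear":[0,0,-0.4],"roll":0},{"linear":[0,0,-0.5],"roll":0},{"linear":[0,0,-0.6],"roll":0},{"linear":[0,0,-0.6],"roll":0},{"linear":[0,0,-0.6],"roll":0},{"linear":[0,0,-0.6],"roll":0},{"linear":[0,0,-0.6],"roll":0},{"linear":[0,0,-0.6],"roll":0},{"linear":[0,0,-0.3],"roll":0},{"linear":[0,0,0],"roll":0}]' -1
python3 -c "
from h import *
plan(.40,-.05,.27,0);plan(.5025,-.3705,.27,0)"
```

```text
time_s: 23.23
position: [0.5354, -0.159, 0.078]
tool_rot: [[-0.002, 1.0, 0.006], [1.0, 0.002, 0.003], [0.003, 0.006, -1.0]]
ft_force: [4.0, 2.0, 3.3]
grip_width: 0.0022
gripper_force: 103.0
time_s: 23.98
position: [0.5346, -0.1589, 0.0773]
tool_rot: [[-0.002, 1.0, 0.004], [1.0, 0.002, 0.004], [0.004, 0.004, -1.0]]
ft_force: [0.3, -0.1, -0.4]
grip_width: 0.0683
gripper_force: 0.0
time_s: 24.82
position: [0.5345, -0.16, 0.2721]
tool_rot: [[-0.002, 1.0, 0.009], [1.0, 0.002, 0.001], [0.001, 0.009, -1.0]]
ft_force: [0.1, -0.7, -1.0]
grip_width: 0.0
gripper_force: 0.0
t 24.8 now [ 0.5345 -0.16    0.2721] yawy 0.1 | roll 0.02 (or -71.98) | lin x 2.749 y -3.364 z 0.027
tilt deg (world x,y) [0.51 0.07] q [-29.   21.   68.9   0.3  89.8 -29.1]
t 24.8 now [ 0.5345 -0.16    0.2721] yawy 0.1 | roll 0.02 (or -71.98) | lin x -5.263 y -0.802 z 0.040
tilt deg (world x,y) [0.51 0.07] q [-29.   21.   68.9   0.3  89.8 -29.1]
```

```bash
python3 -m jog '[{"linear":[-0.3,-0.08,0],"roll":0},{"linear":[-0.5,-0.08,0],"roll":0},{"linear":[-0.5,-0.08,0],"roll":0},{"linear":[-0.5,-0.08,0],"roll":0},{"linear":[-0.5,-0.08,0],"roll":0},{"linear":[-0.5,-0.08,0],"roll":0},{"linear":[-0.5,-0.08,0],"roll":0},{"linear":[-0.5,-0.08,0],"roll":0},{"linear":[-0.5,-0.08,0],"roll":0},{"linear":[-0.5,-0.08,0],"roll":0},{"linear":[-0.4,0,0],"roll":0},{"linear":[0,0,0],"roll":0}]' -1
python3 - <<'E'
from h import *
plan(.503,-.370,.235,0)
t=optics.get_image('top')[:,:,::-1];s=optics.get_image('scene')[:,:,::-1]
cv2.imwrite('pics/top4.png',t);cv2.imwrite('pics/scene4.png',s)
cv2.imwrite('pics/v4.png',cv2.vconcat([cv2.resize(t[170:270,290:490],(800,400),interpolation=cv2.INTER_CUBIC)[:320],cv2.resize(s[120:240,180:400],(504,275)) .copy() if 0 else cv2.copyMakeBorder(cv2.resize(s[130:240,180:400],(560,280)),0,0,0,240,cv2.BORDER_CONSTANT)]))
E
```

```text
time_s: 25.82
position: [0.5008, -0.3709, 0.2657]
tool_rot: [[0.002, 1.0, 0.001], [1.0, -0.002, 0.006], [0.006, 0.001, -1.0]]
ft_force: [-0.8, -0.9, -0.9]
grip_width: 0.0001
gripper_force: 0.0
t 25.8 now [ 0.5008 -0.3709  0.2657] yawy -0.1 | roll -0.02 (or 71.98) | lin x 0.017 y 0.054 z 0.767
tilt deg (world x,y) [0.07 0.34] q [-47.5  28.4  57.7   0.3  94.  -47.4]
```

View pics/v4.png

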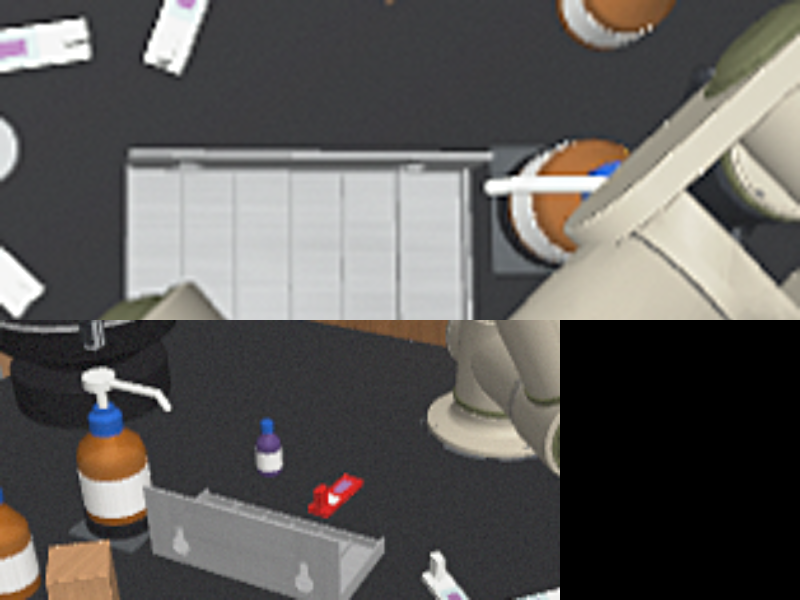

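```bash
python3 - <<'E'
from h import *
f=lambda u,v:((u+.5)/4-.5+290,(v+.5)/4-.5+170)
w=unproj('top',[f(129,153),f(493,153)],.105);print(w,np.linalg.norm(w[1]-w[0]),w.mean(0))
m=w.mean(0);yaw=np.degrees(np.arctan2(*(w[0]-w[1])[[1,0]]))-90;print('yaw',yaw)
T=(m[0]-.067*np.cos(np.radians(yaw)),m[1]-.067*np.sin(np.radians(yaw)),0,yaw);print('tray',np.round(T,4))
tip=unproj('top',[f(490,187)],.205)[0];c,s=np.cos(np.radians(yaw)),np.sin(np.radians(yaw))
d=tip-np.array([T[0],T[1],0]);print('tip in tray',d[0]*c+d[1]*s,-d[0]*s+d[1]*c)
print(proj('top',place(T,[(-.065,.138,.024),(-.065,-.138,.024),(0,-.085,.018),(.065,-.0835,.018)]))*4-np.array([290*4,170*4]))
E
```

```text
[[ 0.53500654 -0.02065959  0.105     ]
 [ 0.53729779 -0.29695679  0.105     ]] 0.2763067066042196 [ 0.53615216 -0.15880819  0.105     ]
yaw 0.47512650084189545
tray [ 0.4692 -0.1594  0.      0.4751]
tip in tray 0.03187002231208799 -0.11039514964148957
[[125.98004295 328.50424562]
 [472.0941087  327.54556204]
 [402.44810092 246.3898756 ]
 [398.54819787 166.09204893]]
```

Tip sits at tray (32, −110) mm, over the trough. I'll press the pump.

```bash
python3 -m jog '[{"linear":[0.02,0.05,0.2],"roll":0},{"linear":[0,0,0.3],"roll":0},{"linear":[0,0,0.25],"roll":0},{"linear":[0,0,0.1],"roll":0},{"linear":[0,0,0.1],"roll":0},{"linear":[0,0,0.1],"roll":0},{"linear":[0,0,0.1],"roll":0},{"linear":[0,0,0.05],"roll":0},{"linear":[0,0,0],"roll":0},{"linear":[0,0,0],"roll":0}]'
```

```text
time_s: 26.75
position: [0.5044, -0.3661, 0.2216]
tool_rot: [[-0.002, 1.0, 0.005], [1.0, 0.002, 0.004], [0.004, 0.005, -1.0]]
ft_force: [-3.7, 5.0, 8.2]
grip_width: 0.0002
gripper_force: 4.0
```

```bash
python3 -m jog '[{"linear":[0,0,0.08],"roll":0},{"linear":[0,0,0.08],"roll":0},{"linear":[0,0,0.05],"roll":0},{"linear":[0,0,0],"roll":0},{"linear":[0,0,0],"roll":0}]'
```

```text
time_s: 27.17
position: [0.5045, -0.3662, 0.2141]
tool_rot: [[-0.002, 1.0, 0.006], [1.0, 0.002, 0.003], [0.003, 0.006, -1.0]]
ft_force: [-3.5, 5.1, 11.9]
grip_width: 0.0001
gripper_force: 5.8
```

```bash
python3 -m jog '[{"linear":[0,0,0.02],"roll":0},{"linear":[0,0,0],"roll":0},{"linear":[0,0,0],"roll":0},{"linear":[0,0,-0.1],"roll":0},{"linear":[0,0,-0.2],"roll":0},{"linear":[0,0,-0.3],"roll":0},{"linear":[0,0,-0.5],"roll":0},{"linear":[0,0,-0.6],"roll":0},{"linear":[0,0,-0.6],"roll":0},{"linear":[0,0,-0.2],"roll":0},{"linear":[0,0,0],"roll":0}]'
python3 - <<'E'
from h import *
plan(.45,-.10,.31,0)
s=optics.get_image('scene')[:,:,::-1];t=optics.get_image('top')[:,:,::-1]
cv2.imwrite('pics/top5.png',t)
for nm,uv,y in[('A',(297,182),-81),('B',(336,172),160),('C',(252,245),136),('D',(286,235),-132.6)]:
    print(nm,np.round(fit(t,uv,y),4), 'scene' ,np.round(fit(s,proj('scene',[unproj('top',[uv],.01)[0]])[0],y,n='scene'),4))
a=cv2.imread('pics/scene0.png');c=lambda q:q[145:200,195:255]
cv2.imwrite('pics/v5.png',cv2.resize(cv2.hconcat([c(a),c(s)]),None,fx=5,fy=5))
E
```

```text
time_s: 28.08
position: [0.5044, -0.3674, 0.3132]
tool_rot: [[-0.002, 1.0, 0.007], [1.0, 0.002, 0.0], [0.0, 0.007, -1.0]]
ft_force: [-0.1, 0.0, 0.1]
grip_width: -0.0001
gripper_force: 0.0
t 28.1 now [ 0.5044 -0.3674  0.3132] yawy 0.1 | roll 0.02 (or -71.98) | lin x 6.685 y -1.361 z 0.072
tilt deg (world x,y) [0.41 0.02] q [-47.1  27.5  51.8   0.3 100.4 -47.1]
A [ 6.33800e-01  6.13000e-02 -8.11232e+01  3.74820e+00] scene [ 6.32900e-01  6.24000e-02 -8.13334e+01  3.48190e+00]
B [ 6.653000e-01 -6.630000e-02  1.599773e+02  6.655600e+00] scene [ 6.646000e-01 -6.490000e-02  1.602247e+02  8.437230e+01]
C [  0.4252   0.2004 135.631    3.8864] scene [4.803000e-01 2.476000e-01 1.167577e+02 9.209506e+02]
D [ 4.579000e-01  9.320000e-02 -1.321214e+02  6.896300e+00] scene [ 4.572000e-01  9.530000e-02 -1.314844e+02  3.614759e+02]
```

View pics/v5.png

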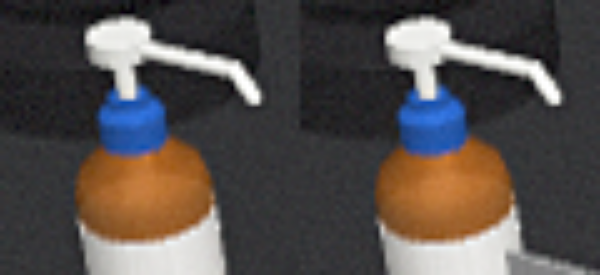

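Pump is back up and all four carriers are where they were. First up is carrier D, with its tab at about (0.4315, 0.065).

```bash
python3 -m jog '[{"linear":[0.3,-0.1,-0.1],"roll":0},{"linear":[0.6,-0.1,-0.1],"roll":0},{"linear":[0.6,-0.1,0],"roll":0},{"linear":[0.8,-0.14,0],"roll":0},{"linear":[0.8,-0.14,0],"roll":0},{"linear":[0.8,-0.14,0],"roll":0},{"linear":[0.8,-0.14,0],"roll":0},{"linear":[0.8,-0.14,0],"roll":0},{"linear":[0.8,-0.14,0],"roll":0},{"linear":[0.8,-0.14,0],"roll":0},{"linear":[0.8,-0.14,0],"roll":0},{"linear":[0.8,-0.14,0],"roll":0}]' 0 40 >/dev/null
python3 -m jog '[{"linear":[0,0,0],"roll":0.85},{"linear":[0,0,0],"roll":0.85},{"linear":[0,0,0],"roll":0.85},{"linear":[0,0,0],"roll":0.85},{"linear":[0,0,0],"roll":0.85},{"linear":[0,0,0],"roll":0.85},{"linear":[0,0,0],"roll":0.85},{"linear":[0,0,0],"roll":0.85},{"linear":[0,0,0],"roll":0.85},{"linear":[0,0,0],"roll":0.83},{"linear":[0,0,0],"roll":0}]'
python3 -c "
from h import *
plan(.4315,.0651,.09,-42.2)"
```

```text
time_s: 30.1
position: [0.4401, -0.0186, 0.3193]
tool_rot: [[0.675, 0.738, 0.002], [0.738, -0.675, 0.005], [0.005, -0.001, -1.0]]
ft_force: [-0.1, -0.2, 0.6]
grip_width: 0.0427
gripper_force: 0.0
t 30.1 now [ 0.4401 -0.0186  0.3193] yawy -42.4 | roll -0.05 (or 71.95) | lin x 1.378 y -1.556 z 5.743
tilt deg (world x,y) [0.13 0.26] q [-18.1   7.3  79.9   0.3  92.7  24.4]
```

```bash
python3 -m jog '[{"linear":[0.138,-0.156,0.574],"roll":-0.05},{"linear":[0.138,-0.156,0.574],"roll":0},{"linear":[0.138,-0.156,0.574],"roll":0},{"linear":[0.138,-0.156,0.574],"roll":0},{"linear":[0.138,-0.156,0.574],"roll":0},{"linear":[0.138,-0.156,0.574],"roll":0},{"linear":[0.138,-0.156,0.574],"roll":0},{"linear":[0.138,-0.156,0.574],"roll":0},{"linear":[0.138,-0.156,0.574],"roll":0},{"linear":[0.138,-0.156,0.574],"roll":0},{"linear":[0,0,0],"roll":0}]' >/dev/null
python3 -c "
from h import *
plan(.4315,.0651,.017,-42.2)"
```

```text
t 31.0 now [0.4295 0.0659 0.0877] yawy -41.9 | roll 0.07 (or -71.93) | lin x 0.018 y 0.063 z 1.766
tilt deg (world x,y) [-0.23  0.29] q [ -7.1  21.  104.3   0.3  55.   34.6]
```

```bash
python3 -m jog '[{"linear":[0.018,0.05,0.3],"roll":0.05},{"linear":[0,0,0.3],"roll":0},{"linear":[0,0,0.3],"roll":0},{"linear":[0,0,0.3],"roll":0},{"linear":[0,0,0.3],"roll":0},{"linear":[0,0,0.2],"roll":0},{"linear":[0,0,0.07],"roll":0},{"linear":[0,0,0],"roll":0}]'
python3 -m jog '[{"linear":[0,0,0],"roll":0},{"linear":[0,0,0],"roll":0},{"linear":[0,0,0],"roll":0},{"linear":[0,0,0],"roll":0},{"linear":[0,0,0],"roll":0},{"linear":[0,0,0],"roll":0},{"linear":[0,0,0],"roll":0},{"linear":[0,0,0],"roll":0}]' -1 40
python3 -m jog '[{"linear":[0,0,-0.15],"roll":0},{"linear":[0,0,-0.3],"roll":0},{"linear":[0,0,-0.4],"roll":0},{"linear":[0,0,-0.4],"roll":0},{"linear":[0,0,-0.4],"roll":0},{"linear":[0,0,-0.4],"roll":0},{"linear":[0,0,-0.3],"roll":0},{"linear":[0,0,-0.1],"roll":0}]'
python3 -c "
from h import *
c=place((.468,-.159,0,.3),[(-.039,.070,0)])[0];print(c);plan(c[0],c[1],.06,-89.7)"
```

```text
time_s: 31.68
position: [0.4348, 0.0639, 0.0203]
tool_rot: [[0.673, 0.74, 0.004], [0.74, -0.673, 0.004], [0.005, -0.0, -1.0]]
ft_force: [0.6, 0.6, 0.4]
grip_width: 0.0426
gripper_force: 0.0
time_s: 32.35
position: [0.4353, 0.0639, 0.0208]
tool_rot: [[0.673, 0.74, 0.005], [0.74, -0.673, 0.004], [0.006, 0.002, -1.0]]
ft_force: [-0.1, -0.6, 5.7]
grip_width: 0.0112
gripper_force: 40.0
time_s: 33.02
position: [0.435, 0.0636, 0.1201]
tool_rot: [[0.673, 0.74, 0.007], [0.74, -0.673, 0.004], [0.007, 0.003, -1.0]]
ft_force: [0.1, -0.1, -0.5]
grip_width: 0.0113
gripper_force: 39.1
[ 0.42863402 -0.08920516  0.        ]
t 33.0 now [0.435  0.0636 0.1201] yawy -42.3 | roll 9.48 (or -62.52) | lin x -0.190 y 3.823 z 1.488
tilt deg (world x,y) [0.41 0.2 ] q [ -7.3  18.2 101.4   0.3  60.   34.8]
```

```bash
python3 -m jog '[{"linear":[0,0,0],"roll":0.8},{"linear":[0,0,0],"roll":0.95},{"linear":[0,0,0],"roll":0.95},{"linear":[0,0,0],"roll":0.95},{"linear":[0,0,0],"roll":0.95},{"linear":[0,0,0],"roll":0.95},{"linear":[0,0,0],"roll":0.95},{"linear":[0,0,0],"roll":0.95},{"linear":[0,0,0],"roll":0.95},{"linear":[0,0,0],"roll":0.75},{"linear":[0,0,0],"roll":0.33},{"linear":[0,0,0],"roll":0}]' >/dev/null
python3 -m jog '[{"linear":[-0.02,0.2,0],"roll":0},{"linear":[-0.02,0.4,0],"roll":0},{"linear":[-0.02,0.5,0],"roll":0},{"linear":[-0.02,0.5,0],"roll":0},{"linear":[-0.02,0.5,0],"roll":0},{"linear":[-0.02,0.5,0.1],"roll":0},{"linear":[-0.02,0.5,0.2],"roll":0},{"linear":[-0.02,0.4,0.3],"roll":0},{"linear":[-0.02,0.25,0.3],"roll":0},{"linear":[0,0.07,0.3],"roll":0},{"linear":[0,0,0.2],"roll":0},{"linear":[0,0,0],"roll":0}]'
python3 -c "
from h import *
plan(.4286,-.0892,.0238,-89.7)"
```

```text
time_s: 35.02
position: [0.4274, -0.089, 0.0603]
tool_rot: [[1.0, 0.005, 0.001], [0.005, -1.0, 0.005], [0.001, -0.005, -1.0]]
ft_force: [-0.1, -0.2, -1.0]
grip_width: 0.011
gripper_force: 39.1
t 35.0 now [ 0.4274 -0.089   0.0603] yawy -89.7 | roll -0.00 (or 72.00) | lin x 0.029 y 0.009 z 0.912
tilt deg (world x,y) [0.07 0.3 ] q [-27.6  23.8 106.    0.4  50.3  61.9]
```

```bash
python3 -m jog '[{"linear":[0.02,0,0.2],"roll":0},{"linear":[0,0,0.25],"roll":0},{"linear":[0,0,0.2],"roll":0},{"linear":[0,0,0.12],"roll":0},{"linear":[0,0,0.08],"roll":0},{"linear":[0,0,0.04],"roll":0},{"linear":[0,0,0],"roll":0},{"linear":[0,0,0],"roll":0}]'
```

```text
time_s: 35.68
position: [0.4294, -0.0889, 0.0261]
tool_rot: [[1.0, 0.005, 0.004], [0.005, -1.0, 0.004], [0.004, -0.004, -1.0]]
ft_force: [-0.2, 0.2, -0.2]
grip_width: 0.0109
gripper_force: 39.1
```

```bash
python3 -m jog '[{"linear":[0,0,0.04],"roll":0},{"linear":[0,0,0.02],"roll":0},{"linear":[0,0,0],"roll":0},{"linear":[0,0,0],"roll":0}]'
python3 -m jog '[{"linear":[0,0,0],"roll":0},{"linear":[0,0,0],"roll":0},{"linear":[0,0,0],"roll":0},{"linear":[0,0,0],"roll":0}]' -0.4
python3 -m jog '[{"linear":[0,0,-0.2],"roll":0},{"linear":[0,0,-0.4],"roll":0},{"linear":[0,0,-0.6],"roll":0},{"linear":[0,0,-0.6],"roll":0},{"linear":[0,0,-0.6],"roll":0},{"linear":[0,0,-0.6],"roll":0},{"linear":[0,0,-0.2],"roll":0}]' 0
python3 -c "
from h import *
C=(.4252,.2004,0,135.7);c=place(C,[(.039,0,0)])[0];print(c);plan(c[0],c[1],.09,-134.3);plan(c[0],c[1],.09,45.7)"
```

```text
time_s: 36.02
position: [0.4294, -0.0889, 0.0239]
tool_rot: [[1.0, 0.005, 0.005], [0.005, -1.0, 0.004], [0.005, -0.004, -1.0]]
ft_force: [-0.8, 0.4, 4.7]
grip_width: 0.0111
gripper_force: 39.8
time_s: 36.35
position: [0.4292, -0.0889, 0.0234]
tool_rot: [[1.0, 0.005, 0.004], [0.005, -1.0, 0.004], [0.004, -0.004, -1.0]]
ft_force: [-1.0, 0.3, 0.4]
grip_width: 0.0256
gripper_force: 0.0
time_s: 36.93
position: [0.4296, -0.0898, 0.155]
tool_rot: [[1.0, 0.005, 0.009], [0.005, -1.0, 0.001], [0.009, -0.001, -1.0]]
ft_force: [0.4, -0.4, 0.9]
grip_width: 0.0426
gripper_force: 0.0
[0.39728798 0.2276382  0.        ]
t 36.9 now [ 0.4296 -0.0898  0.155 ] yawy -89.7 | roll 8.92 (or -63.08) | lin x -6.129 y -5.103 z 1.628
tilt deg (world x,y) [0.5  0.08] q [-27.5  15.3  98.6   0.3  65.8  62. ]
t 36.9 now [ 0.4296 -0.0898  0.155 ] yawy -89.7 | roll -27.08 (or 44.92) | lin x 6.129 y 5.103 z 1.628
tilt deg (world x,y) [0.5  0.08] q [-27.5  15.3  98.6   0.3  65.8  62. ]
```

```bash
python3 -m jog '[{"linear":[0,0,0],"roll":0.9},{"linear":[0,0,0],"roll":0.9},{"linear":[0,0,0],"roll":0.9},{"linear":[0,0,0],"roll":0.9},{"linear":[0,0,0],"roll":0.9},{"linear":[0,0,0],"roll":0.9},{"linear":[0,0,0],"roll":0.9},{"linear":[0,0,0],"roll":0.9},{"linear":[0,0,0],"roll":0.9},{"linear":[0,0,0],"roll":0.82},{"linear":[0,0,0],"roll":0}]' >/dev/null
python3 -m jog '[{"linear":[-0.5,-0.42,0],"roll":0},{"linear":[-0.5,-0.42,0],"roll":0},{"linear":[-0.5,-0.42,0],"roll":0},{"linear":[-0.6,-0.5,0.15],"roll":0},{"linear":[-0.6,-0.5,0.2],"roll":0},{"linear":[-0.6,-0.5,0.2],"roll":0},{"linear":[-0.6,-0.5,0.2],"roll":0},{"linear":[-0.6,-0.5,0.2],"roll":0},{"linear":[-0.6,-0.5,0.2],"roll":0},{"linear":[-0.5,-0.4,0.2],"roll":0},{"linear":[-0.5,-0.4,0.2],"roll":0},{"linear":[0,0,0],"roll":0}]' >/dev/null
python3 -c "
from h import *
plan(.3973,.2276,.018,-134.3)"
```

```text
t 38.9 now [0.3942 0.229  0.0893] yawy -134.0 | roll 0.07 (or -71.93) | lin x 0.084 y -0.021 z 1.783
tilt deg (world x,y) [0.09 0.23] q [ 15.1  22.4 101.2   0.2  56.2 148.9]
```

```bash
python3 -m jog '[{"linear":[0.04,0,0.3],"roll":0.07},{"linear":[0.04,-0.02,0.3],"roll":0},{"linear":[0,0,0.2],"roll":0},{"linear":[0,0,0.1],"roll":0},{"linear":[0,0,0],"roll":0},{"linear":[0,0,0],"roll":0}]' >/dev/null
python3 -c "
from h import *
plan(.3973,.2276,.018,-134.3)"
```

```text
t 39.4 now [0.3988 0.2244 0.0548] yawy -134.6 | roll -0.07 (or 71.93) | lin x -0.082 y -0.025 z 0.921
tilt deg (world x,y) [0.23 0.22] q [ 14.4  25.8 103.3   0.2  50.6 148.9]
```

```bash
python3 -m jog '[{"linear":[-0.08,-0.025,0.2],"roll":-0.07},{"linear":[0,0,0.3],"roll":0},{"linear":[0,0,0.2],"roll":0},{"linear":[0,0,0.15],"roll":0},{"linear":[0,0,0.05],"roll":0},{"linear":[0,0,0],"roll":0}]'
python3 -m jog '[{"linear":[0,0,0],"roll":0},{"linear":[0,0,0],"roll":0},{"linear":[0,0,0],"roll":0},{"linear":[0,0,0],"roll":0},{"linear":[0,0,0],"roll":0},{"linear":[0,0,0],"roll":0},{"linear":[0,0,0],"roll":0},{"linear":[0,0,0],"roll":0}]' -1 40
python3 -m jog '[{"linear":[0,0,-0.15],"roll":0},{"linear":[0,0,-0.3],"roll":0},{"linear":[0,0,-0.4],"roll":0},{"linear":[0,0,-0.4],"roll":0},{"linear":[0,0,-0.4],"roll":0},{"linear":[0,0,-0.4],"roll":0},{"linear":[0,0,-0.3],"roll":0},{"linear":[0,0,-0.1],"roll":0},{"linear":[0,0,0],"roll":0}]'
python3 -c "
from h import *
c=place((.468,-.159,0,.3),[(-.039,.026,0)])[0];print(c);plan(c[0],c[1],.12,-89.7)"
```

```text
time_s: 39.85
position: [0.3971, 0.2277, 0.0183]
tool_rot: [[0.716, -0.698, 0.003], [-0.698, -0.716, 0.004], [-0.0, -0.005, -1.0]]
ft_force: [-0.1, 0.3, -0.0]
grip_width: 0.0427
gripper_force: 0.0
time_s: 40.52
position: [0.3975, 0.2278, 0.019]
tool_rot: [[0.716, -0.699, 0.005], [-0.699, -0.716, 0.004], [0.001, -0.006, -1.0]]
ft_force: [-0.4, 0.7, 6.4]
grip_width: 0.011
gripper_force: 42.9
time_s: 41.27
position: [0.3971, 0.2274, 0.1174]
tool_rot: [[0.716, -0.698, 0.006], [-0.698, -0.716, 0.004], [0.001, -0.007, -1.0]]
ft_force: [0.2, 0.1, -0.7]
grip_width: 0.011
gripper_force: 42.0
[ 0.4288644  -0.13320456  0.        ]
t 41.3 now [0.3971 0.2274 0.1174] yawy -134.3 | roll -8.92 (or 63.08) | lin x 0.747 y 9.018 z -0.100
tilt deg (world x,y) [0.32 0.25] q [ 14.8  20.   99.    0.2  60.7 149. ]
```

```bash
python3 -m jog '[{"linear":[0,0,0],"roll":-0.8},{"linear":[0,0,0],"roll":-0.9},{"linear":[0,0,0],"roll":-0.9},{"linear":[0,0,0],"roll":-0.9},{"linear":[0,0,0],"roll":-0.9},{"linear":[0,0,0],"roll":-0.9},{"linear":[0,0,0],"roll":-0.9},{"linear":[0,0,0],"roll":-0.9},{"linear":[0,0,0],"roll":-0.9},{"linear":[0,0,0],"roll":-0.6},{"linear":[0,0,0],"roll":-0.32},{"linear":[0,0,0],"roll":0}]' >/dev/null
python3 -m jog '[{"linear":[0.06,0.4,0],"roll":0},{"linear":[0.06,0.7,0],"roll":0},{"linear":[0.06,0.9,0],"roll":0},{"linear":[0.06,0.9,0],"roll":0},{"linear":[0.06,0.9,0],"roll":0},{"linear":[0.06,0.9,0],"roll":0},{"linear":[0.06,0.9,0],"roll":0},{"linear":[0.06,0.9,0],"roll":0},{"linear":[0.06,0.9,0],"roll":0},{"linear":[0.06,0.9,0],"roll":0},{"linear":[0.06,0.6,0],"roll":0},{"linear":[0,0.1,0],"roll":0}]' >/dev/null
python3 -m jog '[{"linear":[0,0,0],"roll":0},{"linear":[0,0,0],"roll":0}]' >/dev/null
python3 -c "
from h import *
plan(.4289,-.1332,.024,-89.7)"
```

```text
t 43.4 now [ 0.4246 -0.1318  0.1148] yawy -89.8 | roll -0.01 (or 71.99) | lin x 0.100 y 0.046 z 2.271
tilt deg (world x,y) [0.16 0.29] q [-32.8  19.2 100.9   0.4  59.9  56.8]
```

```bash
python3 -m jog '[{"linear":[0.1,0.04,0.2],"roll":0},{"linear":[0,0,0.4],"roll":0},{"linear":[0,0,0.4],"roll":0},{"linear":[0,0,0.3],"roll":0},{"linear":[0,0,0.1],"roll":0},{"linear":[0,0,0],"roll":0},{"linear":[0,0,0],"roll":0}]' >/dev/null
python3 -c "
from h import *
plan(.4289,-.1332,.023,-89.7)"
```

```text
t 44.0 now [ 0.4296 -0.1334  0.0595] yawy -89.7 | roll 0.01 (or -71.99) | lin x -0.022 y -0.002 z 0.912
tilt deg (world x,y) [0.23 0.22] q [-32.6  24.8 104.1   0.4  51.   56.8]
```

```bash
python3 -m jog '[{"linear":[0,0,0.2],"roll":0},{"linear":[0,0,0.25],"roll":0},{"linear":[0,0,0.2],"roll":0},{"linear":[0,0,0.12],"roll":0},{"linear":[0,0,0.08],"roll":0},{"linear":[0,0,0.07],"roll":0},{"linear":[0,0,0],"roll":0},{"linear":[0,0,0],"roll":0}]'
python3 -m jog '[{"linear":[0,0,0],"roll":0},{"linear":[0,0,0],"roll":0},{"linear":[0,0,0],"roll":0},{"linear":[0,0,0],"roll":0}]' -0.4
python3 -m jog '[{"linear":[0,0,-0.2],"roll":0},{"linear":[0,0,-0.4],"roll":0},{"linear":[0,0,-0.6],"roll":0},{"linear":[0,0,-0.7],"roll":0},{"linear":[0,0,-0.7],"roll":0},{"linear":[0,0,-0.7],"roll":0},{"linear":[0,0,-0.7],"roll":0},{"linear":[0,0,-0.7],"roll":0},{"linear":[0,0,-0.3],"roll":0},{"linear":[0,0,0],"roll":0}]' 0
python3 - <<'E'
from h import *
t=optics.get_image('top')[:,:,::-1];s=optics.get_image('scene')[:,:,::-1];cv2.imwrite('pics/top6.png',t);cv2.imwrite('pics/scene6.png',s)
for nm,uv,y in[('A',(297,182),-81),('B',(336,172),160)]: print(nm,np.round(fit(t,uv,y),4),np.round(fit(s,proj('scene',[unproj('top',[uv],.01)[0]])[0],y,n='scene'),4))
c=place((.6335,.062,0,-81.1),[(.039,0,0)])[0];print(c);plan(c[0],c[1],.2,8.9)
cv2.imwrite('pics/v6.png',cv2.vconcat([cv2.resize(t[180:260,300:420],(600,400),interpolation=cv2.INTER_CUBIC)[:330],cv2.resize(s[160:260,220:420],(600,300))[:270]]))
E
```

```text
time_s: 44.68
position: [0.4296, -0.1338, 0.0227]
tool_rot: [[1.0, 0.005, 0.004], [0.005, -1.0, 0.004], [0.004, -0.004, -1.0]]
ft_force: [-0.8, -0.6, -1.1]
grip_width: 0.0109
gripper_force: 41.9
time_s: 45.02
position: [0.4296, -0.1338, 0.0227]
tool_rot: [[1.0, 0.005, 0.004], [0.005, -1.0, 0.004], [0.004, -0.004, -1.0]]
ft_force: [1.1, -0.0, -0.1]
grip_width: 0.0253
gripper_force: 0.0
time_s: 45.85
position: [0.4294, -0.135, 0.2258]
tool_rot: [[1.0, 0.005, 0.009], [0.005, -1.0, 0.0], [0.009, -0.0, -1.0]]
ft_force: [0.4, 0.3, 0.0]
grip_width: 0.0428
gripper_force: 0.0
A [ 6.313000e-01  6.120000e-02 -9.826060e+01  3.322121e+02] [ 6.102000e-01  6.500000e-02 -8.652510e+01  2.015165e+02]
B [ 6.657000e-01 -6.640000e-02  1.599155e+02  6.743200e+00] [ 6.646000e-01 -6.500000e-02  1.602619e+02  8.179040e+01]
[0.63953371 0.02346957 0.        ]
t 46.0 now [ 0.4284 -0.1343  0.2224] yawy -89.7 | roll -19.72 (or 52.28) | lin x 3.079 y 5.823 z 0.597
tilt deg (world x,y) [0.23 0.22] q [-32.8  12.   90.3   0.3  77.6  56.9]
```

View pics/v6.png

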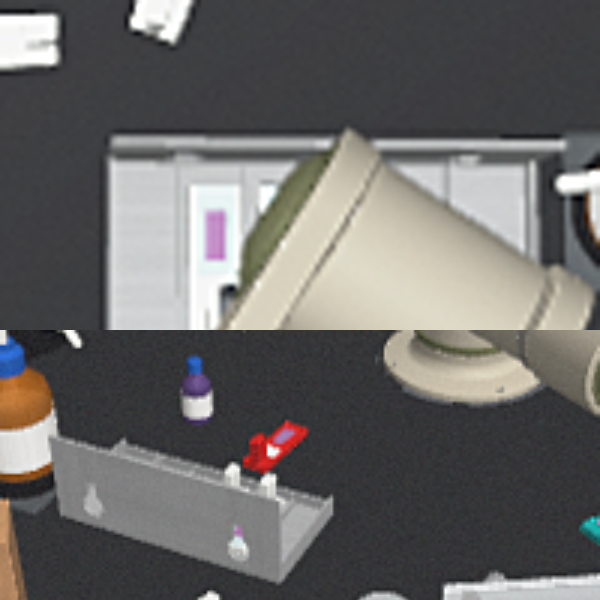

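D and C lie in their bays with the tabs at the front edge. The fit at A's old place is bad, so A was knocked, and I'll find it again.

```bash
python3 - <<'E'
from h import *
t=cv2.imread('pics/top6.png');s=cv2.imread('pics/scene6.png')
m=(t.min(2)>150).astype(np.uint8)[150:260,260:350]
n,l,st,c=cv2.connectedComponentsWithStats(m)
uv=None
for i in range(1,n):
    if 50<st[i,4]<500: print(c[i]+[260,150],st[i])
m=(t.max(2)>110)[150:260,270:330].astype(np.uint8)
for i in range(1,n):
    u=c[i]+[260,150]
    if 80<st[i,4]<500 and np.linalg.norm(u-[297,182])<25:
        for y in(-81,-95,-65): print(np.round(fit(t,u,y),4), np.round(fit(s,proj('scene',[unproj('top',[u],.01)[0]])[0],y,n='scene'),4))
cv2.imwrite('pics/v7.png',cv2.resize(t[160:220,270:360],None,fx=6,fy=6,interpolation=cv2.INTER_CUBIC))
E
```

```text
[335.00359712 172.63309353] [ 66   7  19  32 278]
[296.25694444 188.11111111] [ 21  33  31  12 288]
[284.5        206.80597015] [ 16  48  18  19 268]
[344.76258993 251.97122302] [ 77  89  13  21 139]
[ 6.10900e-01  6.35000e-02 -8.66419e+01  3.54420e+00] [ 6.102000e-01  6.500000e-02 -8.657500e+01  2.401758e+02]
[ 6.10900e-01  6.34000e-02 -8.66815e+01  3.55560e+00] [ 6.10000e-01  6.48000e-02 -8.68132e+01  2.40140e+02]
[ 6.10900e-01  6.35000e-02 -8.65842e+01  3.54370e+00] [ 6.101000e-01  6.480000e-02 -8.673050e+01  2.402033e+02]
```

View pics/v7.png

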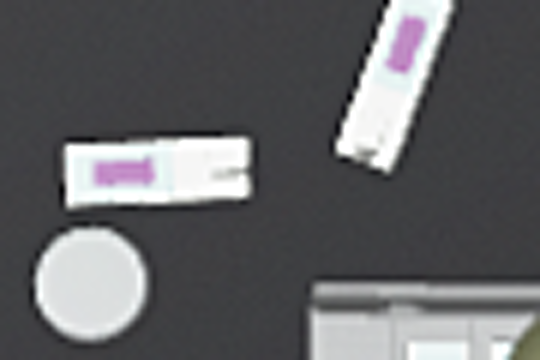

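A has moved to (0.6105, 0.064) at −86.6°, tab still on the right. Its tab is at (0.6128, 0.025).

```bash
python3 -m jog '[{"linear":[0,0,0],"roll":-1},{"linear":[0,0,0],"roll":-1},{"linear":[0,0,0],"roll":-1},{"linear":[0,0,0],"roll":-1},{"linear":[0,0,0],"roll":-1},{"linear":[0,0,0],"roll":-1},{"linear":[0,0,0],"roll":-1},{"linear":[0,0,0],"roll":-1},{"linear":[0,0,0],"roll":-1},{"linear":[0,0,0],"roll":-1},{"linear":[0,0,0],"roll":-1},{"linear":[0,0,0],"roll":-1}]' >/dev/null
python3 -m jog '[{"linear":[0,0,0],"roll":-1},{"linear":[0,0,0],"roll":-1},{"linear":[0,0,0],"roll":-1},{"linear":[0,0,0],"roll":-1},{"linear":[0,0,0],"roll":-1},{"linear":[0,0,0],"roll":-1},{"linear":[0,0,0],"roll":-0.6},{"linear":[0,0,0],"roll":0},{"linear":[0,0,0],"roll":0}]' >/dev/null
python3 -c "
from h import *
plan(.6128,.0251,.2,3.4)"
```

```text
t 47.7 now [ 0.4283 -0.1343  0.2215] yawy 3.2 | roll -0.04 (or 71.96) | lin x 3.701 y 4.839 z 0.567
tilt deg (world x,y) [0.12 0.3 ] q [-32.8  12.1  90.3   0.3  77.6 -36. ]
```

```bash
python3 -m jog '[{"linear":[0.3,0.4,0],"roll":-0.04},{"linear":[0.38,0.5,0],"roll":0},{"linear":[0.38,0.5,0],"roll":0},{"linear":[0.38,0.5,0],"roll":0},{"linear":[0.38,0.5,0],"roll":0},{"linear":[0.38,0.5,0],"roll":0},{"linear":[0.38,0.5,0],"roll":0},{"linear":[0.38,0.5,0],"roll":0},{"linear":[0.38,0.5,0.1],"roll":0},{"linear":[0.36,0.44,0.2],"roll":0},{"linear":[0,0,0.2],"roll":0},{"linear":[0,0,0],"roll":0}]' >/dev/null
python3 -m jog '[{"linear":[0,0,0.4],"roll":0},{"linear":[0,0,0.6],"roll":0},{"linear":[0,0,0.6],"roll":0},{"linear":[0,0,0.6],"roll":0},{"linear":[0,0,0.3],"roll":0},{"linear":[0,0,0.1],"roll":0},{"linear":[0,0,0],"roll":0},{"linear":[0,0,0],"roll":0}]' >/dev/null
python3 -c "
from h import *
plan(.6128,.0251,.018,3.4)"
```

```text
t 49.4 now [0.6137 0.0249 0.1009] yawy 3.4 | roll 0.01 (or -71.99) | lin x -0.001 y -0.032 z 2.073
tilt deg (world x,y) [0.3  0.21] q [ -8.8  34.6  74.8   0.3  70.3 -12.3]
```

```bash
python3 -m jog '[{"linear":[0,-0.02,0.3],"roll":0},{"linear":[0,0,0.5],"roll":0},{"linear":[0,0,0.5],"roll":0},{"linear":[0,0,0.4],"roll":0},{"linear":[0,0,0.25],"roll":0},{"linear":[0,0,0.1],"roll":0},{"linear":[0,0,0],"roll":0}]'
python3 -m jog '[{"linear":[0,0,0],"roll":0},{"linear":[0,0,0],"roll":0},{"linear":[0,0,0],"roll":0},{"linear":[0,0,0],"roll":0},{"linear":[0,0,0],"roll":0},{"linear":[0,0,0],"roll":0},{"linear":[0,0,0],"roll":0},{"linear":[0,0,0],"roll":0}]' -1 40
python3 -m jog '[{"linear":[0,0,-0.15],"roll":0},{"linear":[0,0,-0.3],"roll":0},{"linear":[0,0,-0.5],"roll":0},{"linear":[0,0,-0.6],"roll":0},{"linear":[0,0,-0.6],"roll":0},{"linear":[0,0,-0.6],"roll":0},{"linear":[0,0,-0.6],"roll":0},{"linear":[0,0,-0.6],"roll":0},{"linear":[0,0,-0.6],"roll":0},{"linear":[0,0,-0.3],"roll":0},{"linear":[0,0,-0.1],"roll":0},{"linear":[0,0,0],"roll":0}]'
python3 -c "
from h import *
c=place((.468,-.159,0,.3),[(-.039,-.018,0)])[0];print(c);plan(c[0],c[1],.2,-89.7);plan(c[0],c[1],.2,3.4)"
```

```text
time_s: 49.95
position: [0.6132, 0.0256, 0.0181]
tool_rot: [[-0.061, 0.998, 0.004], [0.998, 0.061, 0.004], [0.004, 0.004, -1.0]]
ft_force: [-0.8, 0.2, -0.1]
grip_width: 0.0425
gripper_force: 0.0
time_s: 50.62
position: [0.6137, 0.0256, 0.0192]
tool_rot: [[-0.061, 0.998, 0.006], [0.998, 0.061, 0.004], [0.003, 0.006, -1.0]]
ft_force: [0.0, -1.0, 6.7]
grip_width: 0.0113
gripper_force: 39.8
time_s: 51.62
position: [0.6123, 0.0249, 0.2169]
tool_rot: [[-0.061, 0.998, 0.006], [0.998, 0.061, 0.004], [0.003, 0.006, -1.0]]
ft_force: [0.1, -0.5, -0.9]
grip_width: 0.011
gripper_force: 39.0
[ 0.42909478 -0.17720396  0.        ]
t 51.6 now [0.6123 0.0249 0.2169] yawy 3.5 | roll 18.64 (or -53.36) | lin x -4.609 y 5.031 z 0.377
tilt deg (world x,y) [0.32 0.21] q [ -8.8  28.6  65.4   0.3  85.7 -12.3]
t 51.6 now [0.6123 0.0249 0.2169] yawy 3.5 | roll 0.02 (or -71.98) | lin x -4.774 y -4.874 z 0.377
tilt deg (world x,y) [0.32 0.21] q [ -8.8  28.6  65.4   0.3  85.7 -12.3]
```

```bash
python3 -m jog '[{"linear":[0,0,0],"roll":0.8},{"linear":[0,0,0],"roll":1},{"linear":[0,0,0],"roll":1},{"linear":[0,0,0],"roll":1},{"linear":[0,0,0],"roll":1},{"linear":[0,0,0],"roll":1},{"linear":[0,0,0],"roll":1},{"linear":[0,0,0],"roll":1},{"linear":[0,0,0],"roll":1},{"linear":[0,0,0],"roll":1},{"linear":[0,0,0],"roll":1},{"linear":[0,0,0],"roll":1}]' >/dev/null
python3 -m jog '[{"linear":[0,0,0],"roll":1},{"linear":[0,0,0],"roll":1},{"linear":[0,0,0],"roll":1},{"linear":[0,0,0],"roll":1},{"linear":[0,0,0],"roll":1},{"linear":[0,0,0],"roll":0.9},{"linear":[0,0,0],"roll":0.6},{"linear":[0,0,0],"roll":0.34},{"linear":[0,0,0],"roll":0},{"linear":[0,0,0],"roll":0}]' >/dev/null
python3 -m jog '[{"linear":[-0.3,0.33,0],"roll":0},{"linear":[-0.4,0.44,0],"roll":0},{"linear":[-0.4,0.44,0],"roll":0},{"linear":[-0.4,0.44,0],"roll":0},{"linear":[-0.45,0.5,0],"roll":0},{"linear":[-0.45,0.5,0],"roll":0},{"linear":[-0.45,0.5,0],"roll":0},{"linear":[-0.45,0.5,0],"roll":0},{"linear":[-0.45,0.5,0],"roll":0},{"linear":[-0.45,0.5,0],"roll":0},{"linear":[-0.4,0.44,0],"roll":0},{"linear":[0,0,0],"roll":0}]' >/dev/null
python3 -c "
from h import *
plan(.4291,-.1772,.07,-89.7)"
```

```text
t 54.5 now [ 0.4272 -0.1817  0.214 ] yawy -89.8 | roll -0.02 (or 71.98) | lin x 0.039 y -0.100 z 3.601
tilt deg (world x,y) [0.15 0.21] q [-37.9  14.   89.    0.3  76.9  51.9]
```

```bash
python3 -m jog '[{"linear":[0.03,-0.1,0.3],"roll":0},{"linear":[0,0,0.5],"roll":0},{"linear":[0,0,0.6],"roll":0},{"linear":[0,0,0.6],"roll":0},{"linear":[0,0,0.6],"roll":0},{"linear":[0,0,0.5],"roll":0},{"linear":[0,0,0.35],"roll":0},{"linear":[0,0,0.15],"roll":0},{"linear":[0,0,0],"roll":0},{"linear":[0,0,0],"roll":0}]' >/dev/null
python3 -c "
from h import *
plan(.4291,-.1772,.0222,-89.7)"
```

```text
t 55.3 now [ 0.4313 -0.175   0.0707] yawy -89.7 | roll 0.01 (or -71.99) | lin x -0.061 y 0.059 z 1.212
tilt deg (world x,y) [0.24 0.22] q [-36.9  24.9 101.    0.4  54.   52.6]
```

```bash
python3 -m jog '[{"linear":[-0.05,0.055,0.1],"roll":0},{"linear":[0,0,0.2],"roll":0},{"linear":[0,0,0.2],"roll":0},{"linear":[0,0,0],"roll":0},{"linear":[0,0,0],"roll":0}]' >/dev/null
python3 -c "
from h import *
plan(.4291,-.1772,.0222,-89.7)"
```

```text
t 55.7 now [ 0.4289 -0.177   0.05  ] yawy -89.7 | roll -0.00 (or 72.00) | lin x 0.003 y 0.007 z 0.694
tilt deg (world x,y) [0.18 0.26] q [-37.3  26.8 102.5   0.4  50.7  52.2]
```

```bash
python3 -m jog '[{"linear":[0,0,0.2],"roll":0},{"linear":[0,0,0.2],"roll":0},{"linear":[0,0,0.15],"roll":0},{"linear":[0,0,0.1],"roll":0},{"linear":[0,0,0.05],"roll":0},{"linear":[0,0,0],"roll":0},{"linear":[0,0,0],"roll":0}]'
python3 -m jog '[{"linear":[0,0,0],"roll":0},{"linear":[0,0,0],"roll":0},{"linear":[0,0,0],"roll":0},{"linear":[0,0,0],"roll":0}]' -0.4
python3 -m jog '[{"linear":[0,0,-0.2],"roll":0},{"linear":[0,0,-0.4],"roll":0},{"linear":[0,0,-0.6],"roll":0},{"linear":[0,0,-0.7],"roll":0},{"linear":[0,0,-0.7],"roll":0},{"linear":[0,0,-0.7],"roll":0},{"linear":[0,0,-0.7],"roll":0},{"linear":[0,0,-0.7],"roll":0},{"linear":[0,0,-0.3],"roll":0},{"linear":[0,0,0],"roll":0}]' 0
python3 - <<'E'
from h import *
t=optics.get_image('top')[:,:,::-1];cv2.imwrite('pics/top7.png',t)
b=fit(t,(335.5,172.5),160);print(np.round(b,4))
c=place((b[0],b[1]+.0007,0,160.1),[(.039,0,0)])[0];print(c);plan(c[0],c[1],.22,-109.9)
E
```

```text
time_s: 56.28
position: [0.4293, -0.1771, 0.0223]
tool_rot: [[1.0, 0.005, 0.004], [0.005, -1.0, 0.004], [0.004, -0.004, -1.0]]
ft_force: [0.2, -0.4, -0.7]
grip_width: 0.0112
gripper_force: 39.1
time_s: 56.62
position: [0.4293, -0.1771, 0.0224]
tool_rot: [[1.0, 0.005, 0.004], [0.005, -1.0, 0.004], [0.004, -0.004, -1.0]]
ft_force: [-0.5, -0.1, -1.2]
grip_width: 0.0256
gripper_force: 0.0
time_s: 57.45
position: [0.4291, -0.1783, 0.2256]
tool_rot: [[1.0, 0.005, 0.009], [0.005, -1.0, 0.0], [0.009, -0.0, -1.0]]
ft_force: [0.3, -0.1, 0.1]
grip_width: 0.0428
gripper_force: 0.0
[ 6.657000e-01 -6.630000e-02  1.600367e+02  6.649200e+00]
[ 0.62902467 -0.05232169  0.        ]
t 57.5 now [ 0.4286 -0.1779  0.2236] yawy -89.7 | roll 4.04 (or -67.96) | lin x 3.643 y -4.658 z 0.128
tilt deg (world x,y) [0.36 0.12] q [-37.4  13.4  88.2   0.3  78.2  52.2]
```

```bash
python3 -m jog '[{"linear":[0,0,0],"roll":0.8},{"linear":[0,0,0],"roll":0.8},{"linear":[0,0,0],"roll":0.8},{"linear":[0,0,0],"roll":0.8},{"linear":[0,0,0],"roll":0.84},{"linear":[0,0,0],"roll":0}]' >/dev/null
python3 -m jog '[{"linear":[0.25,-0.3,0],"roll":0},{"linear":[0.35,-0.45,0],"roll":0},{"linear":[0.35,-0.45,0],"roll":0},{"linear":[0.35,-0.45,0],"roll":0},{"linear":[0.35,-0.45,0],"roll":0},{"linear":[0.35,-0.45,0],"roll":0},{"linear":[0.35,-0.45,0],"roll":0},{"linear":[0.35,-0.45,0],"roll":0},{"linear":[0.35,-0.45,0],"roll":0},{"linear":[0.35,-0.45,0],"roll":0},{"linear":[0.24,-0.3,0.2],"roll":0},{"linear":[0,0,0.3],"roll":0}]' >/dev/null
python3 -m jog '[{"linear":[0,0,0.5],"roll":0},{"linear":[0,0,0.6],"roll":0},{"linear":[0,0,0.6],"roll":0},{"linear":[0,0,0.5],"roll":0},{"linear":[0,0,0.2],"roll":0},{"linear":[0,0,0.1],"roll":0},{"linear":[0,0,0],"roll":0},{"linear":[0,0,0],"roll":0}]' >/dev/null
python3 -c "
from h import *
plan(.6288,-.0523,.018,-109.9)"
```

```text
t 59.7 now [ 0.6296 -0.0522  0.1045] yawy -109.9 | roll 0.01 (or -71.99) | lin x -0.025 y 0.020 z 2.163
tilt deg (world x,y) [0.3 0.2] q [-15.6  35.9  71.4   0.3  72.4  94.2]
```

```bash
python3 -m jog '[{"linear":[-0.02,0.02,0.3],"roll":0},{"linear":[0,0,0.5],"roll":0},{"linear":[0,0,0.5],"roll":0},{"linear":[0,0,0.45],"roll":0},{"linear":[0,0,0.3],"roll":0},{"linear":[0,0,0.1],"roll":0},{"linear":[0,0,0],"roll":0}]'
python3 -m jog '[{"linear":[0,0,0],"roll":0},{"linear":[0,0,0],"roll":0},{"linear":[0,0,0],"roll":0},{"linear":[0,0,0],"roll":0},{"linear":[0,0,0],"roll":0},{"linear":[0,0,0],"roll":0},{"linear":[0,0,0],"roll":0},{"linear":[0,0,0],"roll":0}]' -1 40
python3 -m jog '[{"linear":[0,0,-0.15],"roll":0},{"linear":[0,0,-0.3],"roll":0},{"linear":[0,0,-0.5],"roll":0},{"linear":[0,0,-0.6],"roll":0},{"linear":[0,0,-0.6],"roll":0},{"linear":[0,0,-0.6],"roll":0},{"linear":[0,0,-0.6],"roll":0},{"linear":[0,0,-0.6],"roll":0},{"linear":[0,0,-0.4],"roll":0},{"linear":[0,0,-0.2],"roll":0},{"linear":[0,0,-0.1],"roll":0},{"linear":[0,0,0],"roll":0}]'
python3 -c "
from h import *
c=place((.468,-.159,0,.3),[(-.039,-.062,0)])[0];print(c);plan(c[0],c[1],.19,-89.7)"
```

```text
time_s: 60.25
position: [0.6286, -0.0523, 0.0176]
tool_rot: [[0.94, -0.34, 0.004], [-0.34, -0.94, 0.004], [0.002, -0.005, -1.0]]
ft_force: [-0.0, 0.5, -0.1]
grip_width: 0.043
gripper_force: 0.0
time_s: 60.92
position: [0.6291, -0.0523, 0.0189]
tool_rot: [[0.94, -0.34, 0.006], [-0.34, -0.94, 0.003], [0.005, -0.005, -1.0]]
ft_force: [-1.1, 0.3, 5.5]
grip_width: 0.0111
gripper_force: 42.2
time_s: 61.92
position: [0.6277, -0.0529, 0.2042]
tool_rot: [[0.94, -0.34, 0.005], [-0.34, -0.94, 0.004], [0.003, -0.005, -1.0]]
ft_force: [-0.1, -0.5, -0.1]
grip_width: 0.0114
gripper_force: 41.2
[ 0.42932516 -0.22120335  0.        ]
t 61.9 now [ 0.6277 -0.0529  0.2042] yawy -109.9 | roll -4.04 (or 67.96) | lin x -4.982 y 4.182 z 0.316
tilt deg (world x,y) [0.26 0.21] q [-15.7  30.9  63.5   0.3  85.5  94.2]
```

```bash
python3 -m jog '[{"linear":[0,0,0],"roll":-0.7},{"linear":[0,0,0],"roll":-0.8},{"linear":[0,0,0],"roll":-0.8},{"linear":[0,0,0],"roll":-0.8},{"linear":[0,0,0],"roll":-0.6},{"linear":[0,0,0],"roll":-0.34},{"linear":[0,0,0],"roll":0}]' >/dev/null
python3 -m jog '[{"linear":[-0.3,0.25,0],"roll":0},{"linear":[-0.45,0.37,0],"roll":0},{"linear":[-0.45,0.37,0],"roll":0},{"linear":[-0.45,0.37,0],"roll":0},{"linear":[-0.45,0.37,0],"roll":0},{"linear":[-0.5,0.42,0],"roll":0},{"linear":[-0.5,0.42,0],"roll":0},{"linear":[-0.5,0.42,0],"roll":0},{"linear":[-0.5,0.42,0],"roll":0},{"linear":[-0.5,0.42,0],"roll":0},{"linear":[-0.38,0.32,0],"roll":0},{"linear":[0,0,0],"roll":0}]' >/dev/null
python3 -m jog '[{"linear":[0,0,0.2],"roll":0},{"linear":[0,0,0.4],"roll":0},{"linear":[0,0,0.4],"roll":0},{"linear":[0,0,0.4],"roll":0},{"linear":[0,0,0.4],"roll":0},{"linear":[0,0,0.4],"roll":0},{"linear":[0,0,0.4],"roll":0},{"linear":[0,0,0.3],"roll":0},{"linear":[0,0,0.2],"roll":0},{"linear":[0,0,0],"roll":0},{"linear":[0,0,0],"roll":0}]' >/dev/null
python3 -c "
from h import *
plan(.4293,-.2212,.0222,-89.7)"
```

```text
t 64.4 now [ 0.4301 -0.219   0.0779] yawy -89.7 | roll 0.00 (or -72.00) | lin x -0.025 y 0.060 z 1.393
tilt deg (world x,y) [0.2  0.26] q [-41.3  25.6  97.8   0.4  56.6  48.2]
```

```bash
python3 -m jog '[{"linear":[-0.02,0.055,0.2],"roll":0},{"linear":[0,0,0.3],"roll":0},{"linear":[0,0,0.2],"roll":0},{"linear":[0,0,0],"roll":0},{"linear":[0,0,0],"roll":0}]' >/dev/null
python3 -c "
from h import *
plan(.4293,-.2212,.0222,-89.7)"
```

```text
t 64.8 now [ 0.4292 -0.2216  0.0501] yawy -89.7 | roll -0.00 (or 72.00) | lin x 0.001 y -0.007 z 0.699
tilt deg (world x,y) [0.21 0.24] q [-41.6  28.2  99.5   0.4  52.3  47.9]
```

```bash
python3 -m jog '[{"linear":[0,-0.005,0.2],"roll":0},{"linear":[0,0,0.2],"roll":0},{"linear":[0,0,0.15],"roll":0},{"linear":[0,0,0.1],"roll":0},{"linear":[0,0,0.05],"roll":0},{"linear":[0,0,0],"roll":0},{"linear":[0,0,0],"roll":0}]'
python3 -m jog '[{"linear":[0,0,0],"roll":0},{"linear":[0,0,0],"roll":0},{"linear":[0,0,0],"roll":0},{"linear":[0,0,0],"roll":0}]' -0.45
python3 -m jog '[{"linear":[0,0,-0.2],"roll":0},{"linear":[0,0,-0.4],"roll":0},{"linear":[0,0,-0.6],"roll":0},{"linear":[0,0,-0.7],"roll":0},{"linear":[0,0,-0.7],"roll":0},{"linear":[0,0,-0.7],"roll":0},{"linear":[0,0,-0.7],"roll":0},{"linear":[0,0,-0.7],"roll":0},{"linear":[0,0,-0.7],"roll":0},{"linear":[0,0,-0.7],"roll":0}]'
python3 -m jog '[{"linear":[-0.4,-0.6,0],"roll":0},{"linear":[-0.4,-0.8,0],"roll":0},{"linear":[-0.3,-0.8,0],"roll":0},{"linear":[-0.2,-0.8,0],"roll":0},{"linear":[-0.1,-0.8,0],"roll":0},{"linear":[0,-0.8,0],"roll":0},{"linear":[0,-0.8,0],"roll":0},{"linear":[0,-0.8,0],"roll":0},{"linear":[0,-0.8,0],"roll":0},{"linear":[0,-0.8,0],"roll":0},{"linear":[0,-0.5,0],"roll":0},{"linear":[0,0,0],"roll":0}]'
python3 - <<'E'
from h import *
t=optics.get_image('top')[:,:,::-1];s=optics.get_image('scene')[:,:,::-1];cv2.imwrite('pics/top8.png',t);cv2.imwrite('pics/scene8.png',s)
cv2.imwrite('pics/v8.png',cv2.vconcat([cv2.resize(t[80:300,130:500],(740,440))[:330],cv2.copyMakeBorder(cv2.resize(s[150:260,200:420],(540,270)),0,0,0,200,cv2.BORDER_CONSTANT)]))
E
```

```text
time_s: 65.42
position: [0.4293, -0.2213, 0.0222]
tool_rot: [[1.0, 0.005, 0.004], [0.005, -1.0, 0.004], [0.004, -0.004, -1.0]]
ft_force: [-0.1, 0.6, -0.7]
grip_width: 0.0111
gripper_force: 41.2
time_s: 65.75
position: [0.4293, -0.2213, 0.0222]
tool_rot: [[1.0, 0.005, 0.004], [0.005, -1.0, 0.004], [0.004, -0.004, -1.0]]
ft_force: [-0.6, -0.4, -0.1]
grip_width: 0.024
gripper_force: 0.0
time_s: 66.58
position: [0.4279, -0.2218, 0.2684]
tool_rot: [[1.0, 0.005, 0.004], [0.005, -1.0, 0.004], [0.004, -0.003, -1.0]]
ft_force: [0.4, -0.0, 0.2]
grip_width: 0.0235
gripper_force: 0.0
time_s: 67.58
position: [0.3698, 0.1122, 0.2679]
tool_rot: [[1.0, 0.009, 0.005], [0.009, -1.0, 0.005], [0.005, -0.005, -1.0]]
ft_force: [0.5, -1.0, 0.1]
grip_width: 0.0237
gripper_force: 0.0
```

View pics/v8.png

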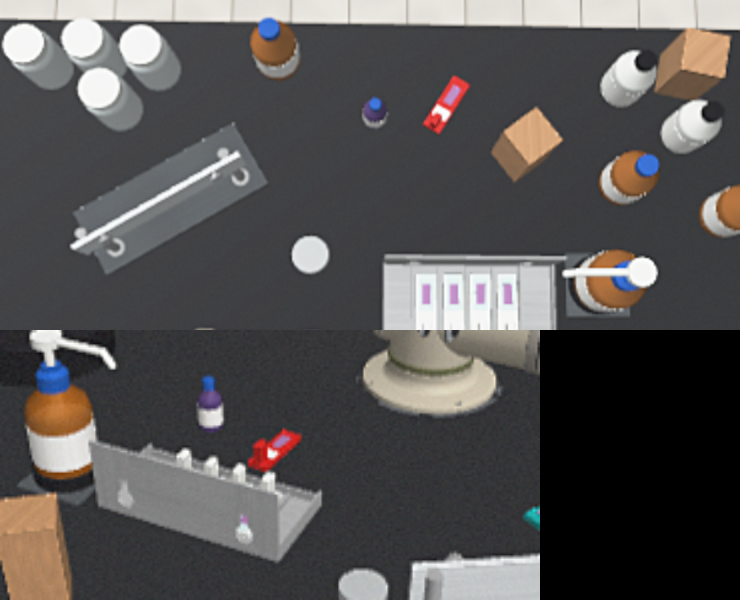

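All four lie in their own bays, the bystanders are unmoved and no white carrier is left over. One enlarged check of the fit before handing in.

```bash
python3 -c "
import cv2
t=cv2.imread('pics/top8.png');cv2.imwrite('pics/v9.png',cv2.resize(t[198:268,310:430],None,fx=6.5,fy=6.5,interpolation=cv2.INTER_CUBIC))"
```

```text
(no output)
```

View pics/v9.png

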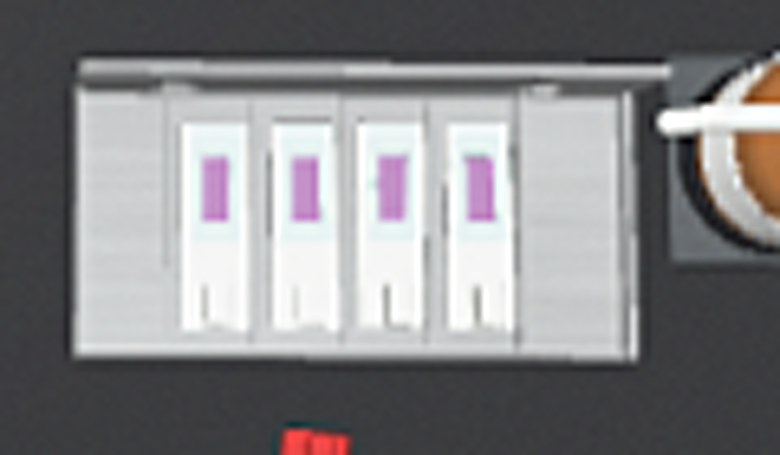

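```bash
python3 -c "
from rig import env
print(env.close_job())"
```

```text
the job is handed in; nothing more can be done
None
```

The job is handed in at about 68 s (result not shown): the tray stands level with its trough under the spout, the pump got one full stroke and sprang back, and all four white carriers lie flat in their own bays, tabs at the open front. An early mistyped move stretched and tilted the arm, which I corrected; the pictures show nothing disturbed by it.

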